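Clamp glued handsets in a crank-wound press

TASK

The key-phone handsets lying on the left of the worktop have just been glued: pull out the drawer of the bench press, lay every one of them flat in it side by side, and push the drawer fully home. Then take the crank from its rubber mat, fit it on the square shaft on top of the press and wind it three full turns clockwise, seen from above, to bring the pressure plate down. Finally lift the crank off and stand it upright on its mat again, without knocking the other things on the worktop about.

Things in the scene. Friction and masses are not known exactly. Their poses are not given: they have to be found in the camera images.
- handset_a_mid (a point): handset: dark or grey key phone with a small screen, 108 x 46 x 16 mm, lying flat, screen up; may be absent. Point: its centre, 8 mm above its underside; x along its 108 mm length, z up. Grasp it across its 46 mm width.
- handset_b_mid (a point): handset: dark or grey key phone with a small screen, 108 x 46 x 16 mm, lying flat, screen up; may be absent. Point: its centre, 8 mm above its underside; x along its 108 mm length, z up. Grasp it across its 46 mm width.
- handset_c_mid (a point): handset: dark or grey key phone with a small screen, 108 x 46 x 16 mm, lying flat, screen up; may be absent. Point: its centre, 8 mm above its underside; x along its 108 mm length, z up. Grasp it across its 46 mm width.
- press: Grey bench press, a bridge 150 mm deep (its x), 290 mm wide (y), 88 mm high, fixed on the worktop, its open front with the drawer towards its own -x; origin at the middle of its underside. The square shaft stands at the middle of its top; 105 mm to either side of it a steel rod of the pressure plate stands up to 34 mm above the top.
- drawer_floor (a point): Centre of the upper face of the drawer's floor, 10 mm above the worktop; moves with the drawer, axes as the press's. The open-topped drawer is 124 mm (x) by 250 mm (y) inside, its 4 mm walls rise 24 mm above the floor; it takes three handsets side by side, lengths along x, 75 mm apart. Shut, it lies under the bridge; only fully drawn out is it clear.
- drawer_handle (a point): Middle of the drawer's handle: a round horizontal steel bar 110 mm long, 9 mm thick, parallel to drawer_floor's y, its axis 45 mm in front of the drawer's front plate (40 mm of room for a finger between them; the bar's two posts are 100 mm apart) and 44 mm above the worktop. The front plate is 58 mm high (top 62 mm above the worktop).
- drawer (a joint): how far the drawer is drawn out, m: 0 fully home, 0.135 fully out (stop); moves along drawer_floor's -x; about 1.5 N friction, stays where it is left
- shaft_seat (a point): Centre of the foot of the upright square steel shaft on the press, at the face of the boss on which the crank's hub comes to rest, 100 mm above the worktop. The shaft is 12 mm square and stands 21 mm above this point, its top 4 mm a round pilot of 9 mm; x and y of this frame are square to its sides and turn with it.
- shaft (a joint): turn of the square shaft, rad: grows clockwise seen from above, starts between 0 and 0.8, stops at 21 (6.28 a turn). 1.25 mm of plate travel a radian; turns easily (about 0.06 N m) and stays where it is left. Only the crank needs to turn it.
- crank_foot (a point): Centre of the underside of the crank's hub, at the mouth of its square socket (14 mm square, 22 mm deep, flared mouth, sides parallel to x and y of this frame, so it fits the shaft in four ways). The hub is a dark steel block 40 x 40 x 26 mm; the arm runs along +x; z up. The crank weighs about 0.3 kg and stands on its hub.
- crank_neck (a point): Where to hold the crank to carry it: middle of the square neck above the hub, 20 x 20 mm, 26 to 55 mm above crank_foot; this point is 42 mm above crank_foot. The arm (14 mm wide) leaves it along +x, so grasp across y.
- crank_handle (a point): Middle of the crank's upright wooden handle, 65 mm from the hub's axis along +x and 64 mm above crank_foot; 21 mm across, 48 mm tall (40 to 88 mm above crank_foot). It spins freely on its pin, so it can be held without turning the hand while the crank goes round.
- mat_top (a point): Centre of the upper face of the crank's black rubber mat, 170 (x) x 110 (y) x 3 mm, fixed on the worktop
- screw_jar: amber jar with a pale lid, 40 mm across, 48 mm high, standing loose at the back; origin at its underside; a bystander
- pen: black marker pen, 133 mm long, 13 mm thick, lying loose to the left of the white board holder; origin at its underside; a bystander
- solder_reel: reel of solder, 34 mm across, 26 mm high, standing loose beyond the handsets; origin at its underside; a bystander

How it is judged:
By the outcome, as a careful person would: the job done as asked, in the order asked, and still so for the second after the job is handed in, with the robot touching nothing.
Of handset_a, handset_b, handset_c only 2 to 3 are there at a start; the rules pass over those that are not, and their reading is None.
At some moment in a run one of handset_a, handset_b, handset_c may be knocked a few centimetres aside while the robot is not near it.
It also fails if it takes over 210 s, if anything falls off the work surface, if the arm or the gripper's body presses on something with over 40 N, if the wrist force passes 120 N, or if a joint passes its speed limit or range.

ROBOT

A 6-joint arm with a two-finger parallel gripper is mounted at the origin on the work surface; the furniture and walls round the work are solid. World frame = base frame: x ahead of the robot, y to its left, z up, the work surface at z = 0. Lengths are in mm, angles in rad, forces in N, time in s.
With the tool pointing down it reaches from about 250 to 775 mm from the base axis. Payload 4 kg.
Tool frame: the origin (TCP) lies on the front face of the gripper's body, between the roots of the fingers; the fingertips stand 97 mm ahead of it and the grasp point (between the pads) lies 78 mm ahead of it; z points along the fingers, y is the direction in which the jaws open and shut (so a half turn about z gives the same grasp; the last joint's range is limited). The gripper opens to 94 mm and grips with 3 to 60 N. Pads are 16 mm wide; open, the fingers measure 119 mm over their backs; the gripper's body (75 mm by 177 mm) begins 78 mm behind the grasp point.
Start: joints at [-1.428, 0.087, 1.371, -0, 1.684, -0.103], TCP at [133.828, -533.48, 302.706] pointing down, gripper open.
Joint ranges: [-3.1, 3.1], [-0.76, 2.03], [0.27, 2.55], [-1.08, 4.22], [0.17, 2.65], [-2.57, 2.57]. Speed limits (rad/s): [2.79, 2.79, 3.14, 3.14, 3.14, 3.14].

INTERFACE

Orientations are given as a rotation vector (axis times angle).
In Python, from plant import bot gives the robot as it stands.
- The arm moves only by the tool arm_command, never from a script. Its argument "moves" is a list of rows, each an object with "travel": the shift along the tool's x, y, z in mm, a list of three; "turn": the turn, a rotation vector about the tool's x, y, z in degrees, a list of three; "jaw": the gripper's target within -1 to 1 (shut at 1, half-way at 0, fully open at -1). In form: [{"travel": [x, y, z], "turn": [rx, ry, rz], "jaw": jaw}, ...]. A call has 1 to 12 rows; each row shifts and turns the commanded pose from where the row before left it, along the tool's axes as they then stand; what a row does not reach is not made up. A row lasts 1/12 s, in which the tool goes at most 41.7 mm and 7.16 degrees, less where a joint would pass 70% of its speed; a pose out of reach is approached as far as the arm can. A call with a gripper value outside its range is refused whole. The fingers move at their own pace and stop on an object; "newtons" is the grip in N (left out, the last holds). Time passes only in rows, so rows that do not move let the fingers close. It gives the time, the measured TCP pose, the force and the opening at its end, in the units of the state.
- bot.sense(): the state, without advancing time (a new reading comes with each control period).
- bot.capture(name): name is "scene" or "top"; returns the picture (420x560x3 uint8, blue, green, red); there is no depth.
- bot.calibration(name): a dict with "mtx" (3x3 intrinsics, pixels), "k1" (the pictures are not rectified: a ray, as slopes to the right and down, at radius r is drawn at 1 + k1 r^2 times it, then the intrinsics apply), "camera_from_world" (4x4, takes a point from world to camera coordinates). Camera axes: x right, y up, looking along -z (the intrinsics and any distortion apply to the point x, -y, -z); pixel columns grow to the right and rows downward; lengths in mm; the calibration is good to about 2 mm. A picture is of the moment at which its call begins. calibration takes no time and is no camera call.
- bot.close_job(): hands the job in, once; it reports no verdict.
Trained networks look in the newest picture that a camera, given by its name, has taken for a name from the list of things; names that differ only in an ending like _2 or _b are one class to them, and where a whole thing is asked for, a point or a joint stands for the part that bears it (a point fixed in the world has none). Each returns a list of dicts, best first, with "score" (0 to 1); they miss things now and then, are a little off and sometimes report something else, mostly with a low value. They report only what shows in the picture. A call takes as long as a camera call.
- bot.silhouettes(camera, target): "region" (420x560 bool, what is visible of it) and "xy" ([column, row] in pixels, amid what is visible of it).
The state is a dict: "t": time; "joint_positions": joint angles; "joint_velocities": joint speeds; "tau": joint torques, N m; "ee_pos": TCP position; "ee_rot": TCP orientation; "wrist_force": force on the tool from outside, world axes, zero at the start; "moment": the same for the moment, N m; "opening": finger opening in mm.
Only numpy, scipy, OpenCV 4.12 (cv2) and the standard library are available. Lean on these libraries where they do the work, as an engineer would, in place of code of your own. Each camera call takes 0.05 s, during which the arm holds its last target.

## Working session

There is one attempt and no reset: what is moved stays moved. The work goes in short steps, Python scripts to look and compute and a tool call to move; the robot and the scene stay as the last step left them, time stands still between calls to the robot, and variables do not carry over. Pictures are saved under pics/ and viewed, and the job is handed in when it is done.

Besides the shell and the picture viewer there is one more tool, called after "Request:" in YAML: its name, and indented under it one key for each argument. arm_command: Moves the arm, as the interface text tells. Its arguments: {"type":"object","properties":{"moves":{"type":"array"},"newtons":{"type":"number"}},"required":["moves"]}

```bash
ls; mkdir -p pics; cat > h.py <<'E'
import numpy as np, cv2
from plant import bot
def proj(cam,P):
    c=bot.calibration(cam);M=np.array(c['camera_from_world']);P=np.atleast_2d(P)
    q=P@M[:3,:3].T+M[:3,3]; s=np.c_[q[:,0]/-q[:,2],-q[:,1]/-q[:,2]]
    r2=(s**2).sum(1,keepdims=True); s=s*(1+c['k1']*r2)
    K=np.array(c['mtx']); return np.c_[K[0,0]*s[:,0]+K[0,1]*s[:,1]+K[0,2],K[1,1]*s[:,1]+K[1,2]]
def unproj(cam,uv,z):
    c=bot.calibration(cam);M=np.array(c['camera_from_world']);K=np.array(c['mtx']);uv=np.atleast_2d(np.array(uv,float))
    d=np.c_[(uv[:,0]-K[0,2])/K[0,0],(uv[:,1]-K[1,2])/K[1,1]]
    s=d.copy()
    for _ in range(20): s=d/(1+c['k1']*(s**2).sum(1,keepdims=True))
    ray=np.c_[s[:,0],-s[:,1],-np.ones(len(s))]@M[:3,:3]
    o=-M[:3,:3].T@M[:3,3]
    t=(z-o[2])/ray[:,2]
    return o+ray*t[:,None]
E
python3 - <<'E'
from h import *
print(bot.sense())
for c in('scene','top'):
    cv2.imwrite(f'pics/{c}0.png',bot.capture(c)); k=bot.calibration(c); M=np.array(k['camera_from_world']); print(c,k['mtx'],k['k1'],-M[:3,:3].T@M[:3,3])
    print(M[:3,:3].round(2))
E
```

```text
pics
{'t': 0.0, 'joint_positions': array([-1.42809577e+00,  8.79161164e-02,  1.37227725e+00, -2.39328799e-05,
        1.68362640e+00, -1.03108910e-01]), 'joint_velocities': array([-0.00083742,  0.00051549, -0.00017341,  0.00267721, -0.00042014,
       -0.00120287]), 'tau': array([ 1.06167739e-03, -3.40173447e+01, -3.02430582e+01,  7.20244506e-02,
        3.29299795e-02, -1.73758367e-04]), 'ee_pos': array([ 133.77148628, -533.11445886,  301.51355604]), 'ee_rot': array([-3.11568582e+00, -3.84868174e-01,  1.06524771e-04]), 'wrist_force': array([-0.07296799, -0.73543194, -0.06088786]), 'moment': array([-0.01478777, -0.02513341, -0.07056498]), 'opening': 93.92162394264778}
scene [[464.04071932   0.         269.44942945]
 [  0.         464.04071932 207.18549335]
 [  0.           0.           1.        ]] -0.09298975042871323 [476.01349693 771.19153167 865.02848823]
[[-1.   -0.06 -0.02]
 [ 0.04 -0.75  0.66]
 [-0.05  0.66  0.75]]
top [[414.778346     0.         278.16158255]
 [  0.         414.778346   211.49064341]
 [  0.           0.           1.        ]] -0.12536334682006717 [ 445.18349269   90.77894718 1176.80499519]
[[-0.01 -1.    0.  ]
 [ 1.   -0.01  0.06]
 [-0.06  0.    1.  ]]
```

View pics/scene0.png

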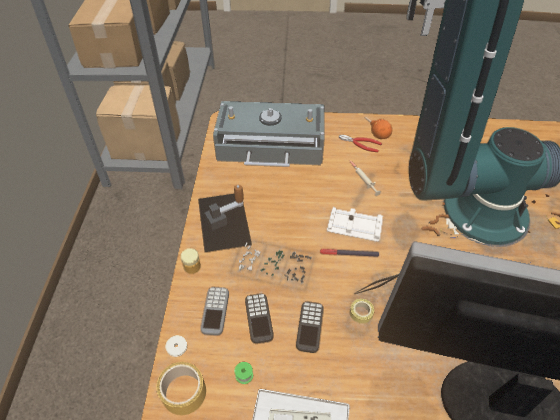

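View pics/top0.png

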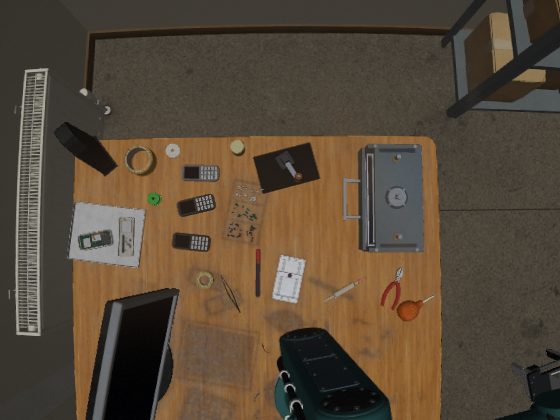

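```bash
python3 - <<'E'
from h import *
Z={'handset_a_mid':16,'drawer_handle':44,'crank_foot':30,'mat_top':3,'press':88,'screw_jar':48,'pen':10,'solder_reel':26,'crank_handle':90}
for n,z in Z.items():
    for c in ('top','scene'):
        try: D=bot.silhouettes(c,n)
        except Exception as e: print(n,e);continue
        for d in D:
            r=d['region'].astype(np.uint8); ys,xs=np.nonzero(r)
            w=unproj(c,np.c_[xs,ys],z)[:,:2].astype(np.float32)
            rect=cv2.minAreaRect(w)
            print(n,c,round(d['score'],2),np.round(d['xy']),len(xs),'mean',w.mean(0).round(1),'rect',np.round(rect[0],1),np.round(rect[1],1),round(rect[2],1))
print(bot.sense()['t'])
E
```

```text
handset_a_mid top 0.6 [191. 242.] 637 mean [435.3 330.7] rect [436.2 331.7] [108.7  49.8] 86.3
handset_a_mid top 0.51 [287. 163.] 365 mean [651.1  56.4] rect [644.3  51.8] [93.9 44.5] 35.8
handset_a_mid top 0.46 [283. 168.] 1846 mean [642.2  62.5] rect [644.   62.3] [108.8 168.9] 14.1
handset_a_mid scene 0.57 [309. 330.] 1184 mean [435.5 340.7] rect [435.5 339.2] [111.1  49.9] 83.4
handset_a_mid scene 0.3 [268. 154.] 2366 mean [ 548.9 -166.3] rect [ 551.3 -166. ] [294.3 109. ] 2.4
drawer_handle top 0.37 [258. 269.] 212 mean [357.3 144.2] rect [353.6 144.4] [ 13.6 127.6] 89.5
drawer_handle scene 0.88 [270. 155.] 2194 mean [ 547.8 -134.9] rect [ 550.5 -134.1] [281.4  95.6] 1.3
drawer_handle scene 0.66 [270. 112.] 22 mean [ 555.5 -312.3] rect [ 555.6 -313.4] [ 8.7 23.8] 3.4
drawer_handle scene 0.56 [268. 131.] 6805 mean [ 550.2 -220.2] rect [ 554.  -226.9] [280.2 307.3] 88.9
crank_foot top 0.53 [284. 161.] 355 mean [647.   57.8] rect [639.7  54.3] [92.8 42.9] 33.5
crank_foot scene 0.8 [223. 209.] 722 mean [642.6  54.6] rect [639.4  42.9] [152.9  67.3] 62.9
mat_top top 0.94 [287. 170.] 1
[... 825 characters left out ...]
 145.4] rect [345.2 146. ] [ 14.  131.5] 89.4
pen scene 0.63 [345. 250.] 359 mean [350.2 150.9] rect [347.8 151.7] [ 20.8 126.6] 88.6
pen scene 0.33 [308. 327.] 1070 mean [435.3 336.8] rect [434.9 335.9] [110.8  46. ] 83.9
solder_reel top 0.67 [287. 164.] 333 mean [649.6  57.4] rect [641.   53.3] [91.6 43.1] 32.8
solder_reel top 0.51 [153. 196.] 147 mean [557.9 436. ] rect [558.  435.6] [40.6 31.1] 89.3
solder_reel scene 0.55 [244. 373.] 345 mean [558.6 445.7] rect [559.6 446.1] [35.4 40.6] 4.8
crank_handle top 0.28 [362. 198.] 1558 mean [ 544.5 -136.2] rect [ 546.9 -124.8] [ 81.3 269. ] 89.8
crank_handle scene 0.82 [218. 211.] 665 mean [632.  106.9] rect [629.1  94.5] [141.7  62.5] 62.4
1.0
```

```bash
python3 - <<'E'
from h import *
t=cv2.imread('pics/top0.png');s=cv2.imread('pics/scene0.png')
a=cv2.resize(t[130:260,160:330],None,fx=4.5,fy=4.5,interpolation=cv2.INTER_CUBIC)
b=cv2.resize(t[130:260,335:445],None,fx=4.5,fy=4.5,interpolation=cv2.INTER_CUBIC)
cv2.imwrite('pics/a.png',a);cv2.imwrite('pics/b.png',b)
cv2.imwrite('pics/c.png',cv2.resize(s[90:260,180:340],None,fx=3.5,fy=3.5,interpolation=cv2.INTER_CUBIC))
g=cv2.cvtColor(t,cv2.COLOR_BGR2HSV)
E
```

```text
(no output)
```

View pics/a.png

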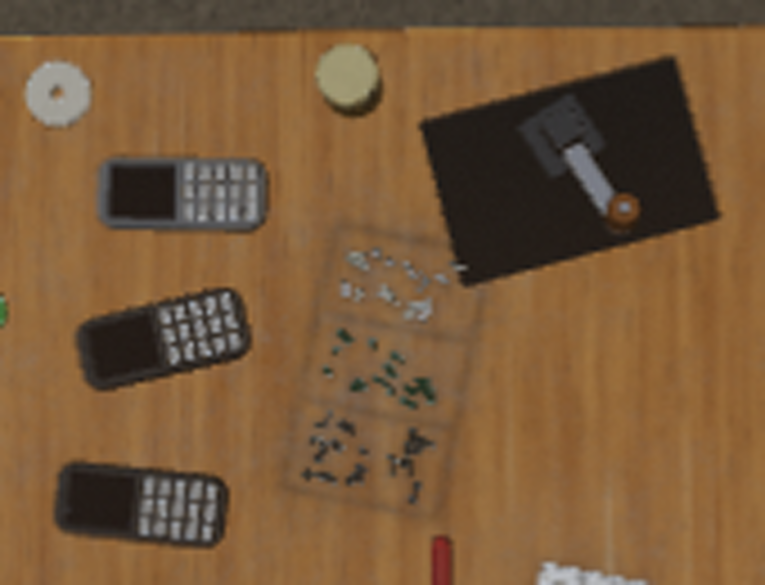

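View pics/b.png

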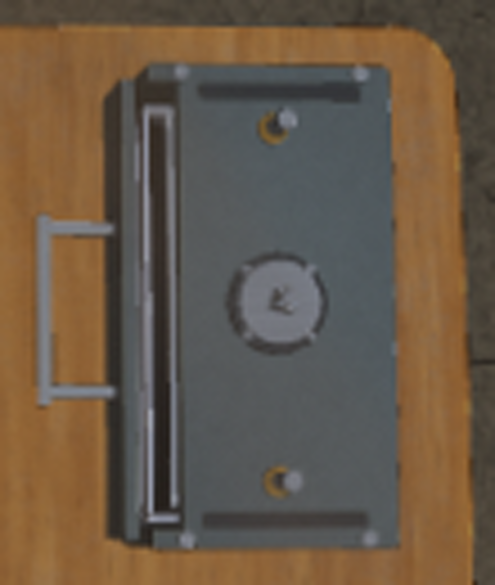

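View pics/c.png

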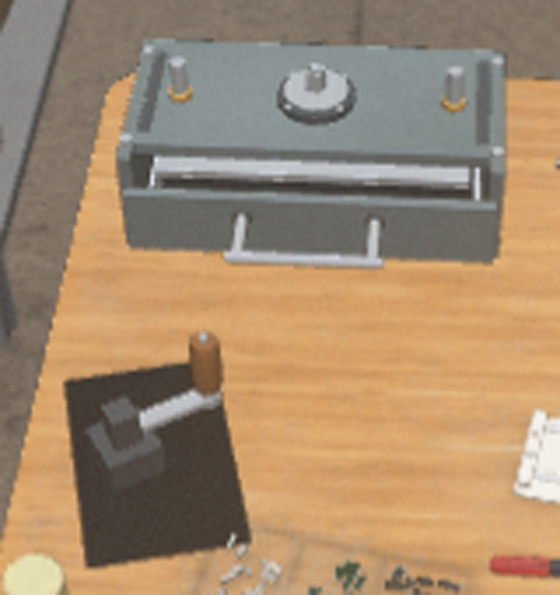

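```bash
cat > fit.py <<'E'
from h import *
from scipy.optimize import minimize
def box(x0,x1,y0,y1,z0,z1): return np.array([[x,y,z] for x in(x0,x1) for y in(y0,y1) for z in(z0,z1)],float)
S=4
def render(cam,parts,p,z=0):
    c,s=np.cos(p[2]),np.sin(p[2]); R=np.array([[c,-s,0],[s,c,0],[0,0,1]])
    im=np.zeros((420*S//2,560*S//2),np.uint8) # S/2 upscale
    for b in parts:
        q=proj(cam,b@R.T+[p[0],p[1],z]); h=cv2.convexHull((((q+0.5)*S/2-0.5)*16).astype(np.int32))
        cv2.fillConvexPoly(im,h,255,lineType=cv2.LINE_AA,shift=4)
    return cv2.resize(im,(560,420),interpolation=cv2.INTER_AREA)/255.
def fit(masks,parts,p0,z=0):
    def cost(q):
        p=np.array(p0)+np.array(q)*[1,1,.01]
        return sum(np.abs(render(c,parts,p,z)-m)[w].sum()/m.sum() for c,(m,w) in masks.items())
    best=min((minimize(cost,s,method='Nelder-Mead',options=dict(initial_simplex=np.array(s)+np.array([[0,0,0],[8,0,0],[0,8,0],[0,0,12.]]),xatol=.05,fatol=1e-4)) for s in([0,0,0],[3,-3,-5])),key=lambda r:r.fun)
    return np.array(p0)+best.x*[1,1,.01],best.fun
HS=[box(-54,54,-23,23,0,16)]
def hmask(im):
    g=cv2.cvtColor(im,cv2.COLOR_BGR2HSV).astype(int); return ((g[...,1]<90)).astype(np.uint8)
def handset(ims,p0):
    ms={}
    for c,im in ims.items():
        m=hmask(im); w=render(c,[box(-75,75,-40,40,0,16)],p0)>0.5
        m=cv2.morphologyEx(m*w.astype(np.uint8),cv2.MORPH_CLOSE,np.ones((5,5)))
        n,l,st,_=cv2.connectedComponentsWithStats(m); k=1+np.argmax(st[1:,4]); m=(l==k)
        ms[c]=(m.astype(float),w)
    return ms,fit(ms,HS,p0)
E
python3 - <<'E'
from fit import *
ims={c:cv2.imread(f'pics/{c}0.png') for c in('top','scene')}
for n,uv in dict(a=(191,242),b=(196,205),c=(200.5,173)).items():
    w=unproj('top',uv,12)[0]; 
    yaw={'a':-95,'b':-78+0,'c':-90}[n]
    for sub in (('top','scene'),('top',),('scene',)):
        ms,(p,f)=handset({k:ims[k] for k in sub},[w[0],w[1],np.radians(yaw)])
        print(n,sub,p[:2].round(1),np.degrees(p[2]).round(1),round(f,3),[int(m[0].sum()) for m in ms.values()])
# features
def tri(ut,us,z): print(z,unproj('top',ut,z).round(1),unproj('scene',us,z).round(1))
A=lambda x,y:(160+(x+.5)/4.5-.5,130+(y+.5)/4.5-.5)
B=lambda x,y:(335+(x+.5)/4.5-.5,130+(y+.5)/4.5-.5)
C=lambda x,y:(180+(x+.5)/3.5-.5,90+(y+.5)/3.5-.5)
print('handle ends');tri(B(44,220),C(227,259),44);tri(B(44,401),C(382,263),44)
print('boss/shaft');tri(B(282,301),C(317,90),100);tri(B(282,301),C(317,66),121)
print('rods');tri(B(288,119),C(179,59),122);tri(B(292,480),C(454,69),122)
print('press front plate top corners');tri(B(127,80),C(123,195),62);tri(B(127,540),C(497,205),62)
print('mat');
for a,c in(((422,122),(66,381)),((673,58),(88,565)),((719,213),(248,541)),((467,285),(215,365))): tri(A(*a),C(*c),3)
print('crank handle');tri(A(622,205),C(203,337),91)
print('neck');tri(A(562,122),C(122,408),58)
E
```

```text
a ('top', 'scene') [435.8 333.6] -95.1 0.402 [551, 1072]
a ('top',) [435.8 334.3] -94.7 0.228 [551]
a ('scene',) [436. 333.] -95.9 0.171 [1072]
b ('top', 'scene') [540.4 318.1] -78.6 0.405 [553, 1041]
b ('top',) [539.7 322. ] -79.2 0.24 [553]
b ('scene',) [540.7 318.4] -78.6 0.164 [1041]
c ('top', 'scene') [631.8 308.5] -89.8 0.34 [582, 1046]
c ('top',) [632.5 308.6] -92.5 0.173 [582]
c ('scene',) [631.6 307.1] -89.3 0.163 [1046]
handle ends
44 [[605.9 -97.5  44. ]] [[606.4 -92.2  44. ]]
44 [[494.7 -95.1  44. ]] [[492.6 -93.   44. ]]
boss/shaft
100 [[ 549.2 -228.   100. ]] [[ 547.2 -222.7  100. ]]
121 [[ 547.2 -221.8  121. ]] [[ 547.  -224.7  121. ]]
rods
122 [[ 653.  -228.8  122. ]] [[ 652.  -228.2  122. ]]
122 [[ 444.4 -224.4  122. ]] [[ 444.1 -224.   122. ]]
press front plate top corners
62 [[ 689.1 -147.8   62. ]] [[ 688.4 -139.5   62. ]]
62 [[ 409.9 -140.7   62. ]] [[ 409.3 -140.1   62. ]]
mat
3 [[677.1 155.6   3. ]] [[717.   -3.2   3. ]]
3 [[717.1  -5.1   3. ]] [[676.1 158.1   3. ]]
3 [[616.7 -32.6   3. ]] [[572.9 133.2   3. ]]
3 [[572.4 127.7   3. ]] [[610.8 -23.8   3. ]]
crank handle
91 [[609.1  33.6  91. ]] [[607.6  32.5  91. ]]
neck
58 [[665.3  67.5  58. ]] [[660.2  68.6  58. ]]
```

```bash
cat >> h.py <<'E'
def ray(cam,uv):
    a=unproj(cam,uv,0)[0];b=unproj(cam,uv,300)[0];return a,(b-a)/np.linalg.norm(b-a)
def tri(ut,us):
    o1,d1=ray('top',ut);o2,d2=ray('scene',us)
    A=np.c_[d1,-d2];s=np.linalg.lstsq(A,o2-o1,rcond=None)[0]
    p,q=o1+s[0]*d1,o2+s[1]*d2; return ((p+q)/2).round(1),np.linalg.norm(p-q).round(1)
E
python3 - <<'E'
from h import *
print(tri((180,290),(415,248)), tri((156,398),(379,352)))
print('monitor top corner other: ',unproj('top',(105,300),250),unproj('top',(90,395),100))
t=cv2.imread('pics/top0.png');s=cv2.imread('pics/scene0.png')
cv2.imwrite('pics/d.png',cv2.resize(s[95:130,245:300],None,fx=12,fy=12,interpolation=cv2.INTER_CUBIC))
E
```

```text
(array([304.1, 313.7, 256. ]), np.float64(53.8)) (array([197.9, 410.3, 173.7]), np.float64(275.8))
monitor top corner other:  [[306.21372042 482.75320638 250.        ]] [[ 26.60594726 595.08362469 100.        ]]
```

View pics/d.png

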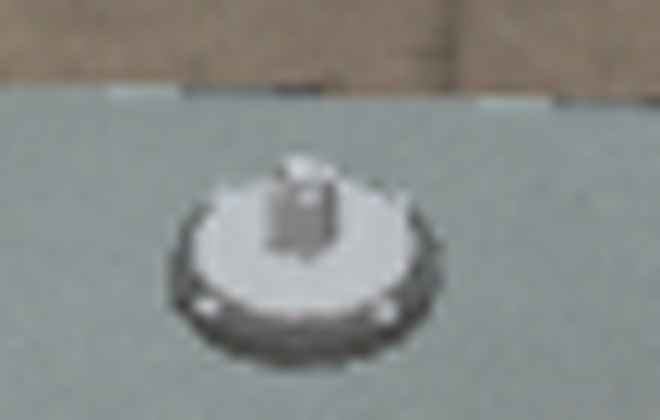

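```bash
python3 - <<'E'
from h import *
print(tri((180,290),(379,352)), tri((103,300),(415,248)), tri((172,370),(480,400)))
E
```

```text
(array([295.2, 372.5, -20.8]), np.float64(1.9)) (array([326.4, 423.7, 400.4]), np.float64(4.7)) (array([  43.1,  425. , -135.7]), np.float64(32.5))
```

```bash
cat >> h.py <<'E'
from scipy.spatial.transform import Rotation as Rn
def go(x,y,ztip,t=None):
    """travel in tool axes (after turning) to bring finger tips to ztip; t deg = heading of tool x"""
    s=bot.sense();R=Rn.from_rotvec(s['ee_rot']).as_matrix();p=s['ee_pos']
    tc=np.degrees(np.arctan2(R[1,0],R[0,0])); t=tc if t is None else t
    dt=(t-tc+180)%360-180
    Rt=Rn.from_rotvec([0,0,np.radians(dt)]).as_matrix()@R
    d=np.array([x,y,ztip+97])-p
    print('t',s['t'].round(2) if hasattr(s['t'],'round') else s['t'],'p',p.round(1),'head',tc.round(2),'tilt',R[:,2].round(4),'open',round(s['opening'],1),'F',s['wrist_force'].round(1))
    print('turn z',round(-dt,2),'travel(after turn)',(Rt.T@d).round(1),'before',(R.T@d).round(1))
E
python3 - <<'E'
from h import *
go(550,-95,205,-1.2)
E
```

```text
t 1.0 p [ 133.8 -533.5  302.7] head 14.08 tilt [-0.e+00 -2.e-04 -1.e+00] open 94.3 F [-0.3  0.3  0.5]
turn z 15.28 travel(after turn) [ 406.9 -447.1    0.6] before [ 510.4 -324.1    0.6]
```

Request:
arm_command:
  moves:
    - {"travel": [0,0,0],"turn": [0,0,5.1],"jaw": -1}
    - {"travel": [0,0,0],"turn": [0,0,5.1],"jaw": -0.2}
    - {"travel": [0,0,0],"turn": [0,0,5.1],"jaw": -0.2}

```text
t: 1.25
ee_pos: [133.8, -533.5, 302.7]
ee_rot: [3.141, -0.04, 0.0]
wrist_force: [-0.1, 0.1, -0.3]
opening: 83.8
```

Request:
arm_command:
  moves:
    - {"travel": [10,-11,0],"turn": [0,0,0],"jaw": 0.1}
    - {"travel": [20,-22,0],"turn": [0,0,0],"jaw": 0.1}
    - {"travel": [27,-29.5,0],"turn": [0,0,0],"jaw": 0.1}
    - {"travel": [27,-29.5,0],"turn": [0,0,0],"jaw": 0.1}
    - {"travel": [27,-29.5,0],"turn": [0,0,0],"jaw": 0.1}
    - {"travel": [27,-29.5,0],"turn": [0,0,0],"jaw": 0.1}
    - {"travel": [27,-29.5,0],"turn": [0,0,0],"jaw": 0.1}
    - {"travel": [27,-29.5,0],"turn": [0,0,0],"jaw": 0.1}
    - {"travel": [27,-29.5,0],"turn": [0,0,0],"jaw": 0.1}
    - {"travel": [27,-29.5,0],"turn": [0,0,0],"jaw": 0.1}
    - {"travel": [27,-29.5,0],"turn": [0,0,0],"jaw": 0.1}
    - {"travel": [27,-29.5,0],"turn": [0,0,0],"jaw": 0.1}

```text
t: 2.25
ee_pos: [441.6, -209.1, 303.0]
ee_rot: [3.141, -0.028, 0.001]
wrist_force: [-0.4, -0.2, 0.2]
opening: 42.0
```

Request:
arm_command:
  moves:
    - {"travel": [27,-29.5,0],"turn": [0,0,0],"jaw": 0.1}
    - {"travel": [27,-29.5,0],"turn": [0,0,0],"jaw": 0.1}
    - {"travel": [27,-29.5,0],"turn": [0,0,0],"jaw": 0.1}
    - {"travel": [17,-19,0],"turn": [0,0,0],"jaw": 0.1}
    - {"travel": [9,-11,0],"turn": [0,0,0],"jaw": 0.1}
    - {"travel": [0,0,0],"turn": [0,0,0],"jaw": 0.1}

```text
t: 2.75
ee_pos: [551.1, -93.0, 302.2]
ee_rot: [-3.141, 0.024, 0.001]
wrist_force: [-0.4, -0.3, -0.3]
opening: 42.2
```

```bash
python3 - <<'E'
from h import *
go(550,-95,27,-1.2)
E
```

```text
t 2.75 p [551.1 -93.  302.2] head -0.89 tilt [-6.e-04  9.e-04 -1.e+00] open 42.2 F [-0.4 -0.3 -0.3]
turn z 0.31 travel(after turn) [ -1.    2.2 178.2] before [ -1.    2.2 178.2]
```

Request:
arm_command:
  moves:
    - {"travel": [-1,2,20],"turn": [0,0,0],"jaw": 0.1}
    - {"travel": [0,0,30],"turn": [0,0,0],"jaw": 0.1}
    - {"travel": [0,0,30],"turn": [0,0,0],"jaw": 0.1}
    - {"travel": [0,0,30],"turn": [0,0,0],"jaw": 0.1}
    - {"travel": [0,0,25],"turn": [0,0,0],"jaw": 0.1}
    - {"travel": [0,0,20],"turn": [0,0,0],"jaw": 0.1}
    - {"travel": [0,0,15],"turn": [0,0,0],"jaw": 0.1}
    - {"travel": [0,0,8],"turn": [0,0,0],"jaw": 0.1}
    - {"travel": [0,0,0],"turn": [0,0,0],"jaw": 0.1}

```text
t: 3.5
ee_pos: [547.1, -98.5, 122.7]
ee_rot: [-3.141, 0.035, 0.007]
wrist_force: [-0.1, 0.3, -0.2]
opening: 42.2
```

Request:
arm_command:
  moves:
    - {"travel": [0,0,0],"turn": [0,0,0],"jaw": 1}
    - {"travel": [0,0,0],"turn": [0,0,0],"jaw": 1}
    - {"travel": [0,0,0],"turn": [0,0,0],"jaw": 1}
    - {"travel": [0,0,0],"turn": [0,0,0],"jaw": 1}
    - {"travel": [0,0,0],"turn": [0,0,0],"jaw": 1}
    - {"travel": [0,0,0],"turn": [0,0,0],"jaw": 1}
  newtons: 20

```text
t: 4.0
ee_pos: [549.7, -96.4, 125.6]
ee_rot: [-3.138, 0.033, -0.003]
wrist_force: [-1.2, 4.8, 3.5]
opening: 8.0
```

```bash
python3 - <<'E'
from h import *
go(550,-95,27,-1.2)
E
```

```text
t 4.0 p [549.7 -96.4 125.6] head -1.21 tilt [ 0.0017  0.0031 -1.    ] open 8.0 F [-1.2  4.8  3.5]
turn z -0.01 travel(after turn) [ 0.3 -1.4  1.6] before [ 0.3 -1.4  1.6]
```

Request:
arm_command:
  moves:
    - {"travel": [0,-5,0],"turn": [0,0,0],"jaw": 1}
    - {"travel": [0,-10,0],"turn": [0,0,0],"jaw": 1}
    - {"travel": [0,-15,0],"turn": [0,0,0],"jaw": 1}
    - {"travel": [0,-15,0],"turn": [0,0,0],"jaw": 1}
    - {"travel": [0,-15,0],"turn": [0,0,0],"jaw": 1}
    - {"travel": [0,-15,0],"turn": [0,0,0],"jaw": 1}
    - {"travel": [0,-15,0],"turn": [0,0,0],"jaw": 1}
    - {"travel": [0,-15,0],"turn": [0,0,0],"jaw": 1}
    - {"travel": [0,-15,0],"turn": [0,0,0],"jaw": 1}
    - {"travel": [0,-8,0],"turn": [0,0,0],"jaw": 1}
    - {"travel": [0,-4,0],"turn": [0,0,0],"jaw": 1}
    - {"travel": [0,-2,0],"turn": [0,0,0],"jaw": 1}

```text
t: 5.0
ee_pos: [551.9, 37.2, 125.6]
ee_rot: [3.14, -0.031, 0.0]
wrist_force: [-2.2, -2.3, 5.0]
opening: 8.1
```

Request:
arm_command:
  moves:
    - {"travel": [0,-2,0],"turn": [0,0,0],"jaw": 1}
    - {"travel": [0,-2,0],"turn": [0,0,0],"jaw": 1}
    - {"travel": [0,0,0],"turn": [0,0,0],"jaw": 1}
    - {"travel": [0,0,0],"turn": [0,0,0],"jaw": 1}

```text
t: 5.33
ee_pos: [551.9, 39.3, 125.6]
ee_rot: [3.137, -0.033, -0.0]
wrist_force: [-3.1, -5.0, 6.0]
opening: 8.2
```

Request:
arm_command:
  moves:
    - {"travel": [0,0,0],"turn": [0,0,0],"jaw": 0.1}
    - {"travel": [0,0,0],"turn": [0,0,0],"jaw": 0.1}
    - {"travel": [0,0,0],"turn": [0,0,0],"jaw": 0.1}
    - {"travel": [0,0,0],"turn": [0,0,0],"jaw": 0.1}
    - {"travel": [0,0,-10],"turn": [0,0,0],"jaw": 0.1}
    - {"travel": [0,0,-20],"turn": [0,0,0],"jaw": 0.1}
    - {"travel": [0,0,-30],"turn": [0,0,0],"jaw": 0.1}
    - {"travel": [0,0,-30],"turn": [0,0,-7],"jaw": 0}
    - {"travel": [0,0,-30],"turn": [0,0,-7],"jaw": -0.5}
    - {"travel": [0,0,-30],"turn": [0,0,-7],"jaw": -0.5}
    - {"travel": [-20,0,-30],"turn": [0,0,-7],"jaw": -0.5}
    - {"travel": [-30,0,0],"turn": [0,0,-7],"jaw": -0.5}

```text
t: 6.33
ee_pos: [509.0, 20.6, 312.5]
ee_rot: [2.998, 0.924, 0.02]
wrist_force: [0.1, -0.7, 2.0]
opening: 69.0
```

Request:
arm_command:
  moves:
    - {"travel": [-35,0,0],"turn": [0,0,-7],"jaw": -0.5}
    - {"travel": [-35,0,0],"turn": [0,0,-7],"jaw": -0.5}
    - {"travel": [0,0,0],"turn": [0,0,-7],"jaw": -0.5}
    - {"travel": [0,0,0],"turn": [0,0,-7],"jaw": -0.5}
    - {"travel": [0,0,0],"turn": [0,0,-7],"jaw": -0.5}
    - {"travel": [0,0,0],"turn": [0,0,-7],"jaw": -0.5}
    - {"travel": [0,0,0],"turn": [0,0,-7],"jaw": -0.5}
    - {"travel": [0,0,0],"turn": [0,0,-7],"jaw": -0.5}

```text
t: 7.0
ee_pos: [450.8, -22.2, 305.4]
ee_rot: [2.218, 2.223, 0.001]
wrist_force: [-0.5, 0.4, -0.7]
opening: 70.3
```

```bash
python3 - <<'E'
from h import *
for c in('scene','top'): cv2.imwrite(f'pics/{c}1.png',bot.capture(c))
t=cv2.imread('pics/top1.png')
cv2.imwrite('pics/b1.png',cv2.resize(t[130:260,300:445],None,fx=5,fy=5,interpolation=cv2.INTER_CUBIC))
go(435.8,333.6,60,85)
E
```

```text
t 7.1 p [450.8 -22.2 305.3] head 89.77 tilt [ 8.e-04 -0.e+00 -1.e+00] open 70.4 F [-0.   0.2 -0.3]
turn z 4.77 travel(after turn) [353.1 -46.1 148.3] before [355.7 -16.6 148.3]
```

View pics/b1.png

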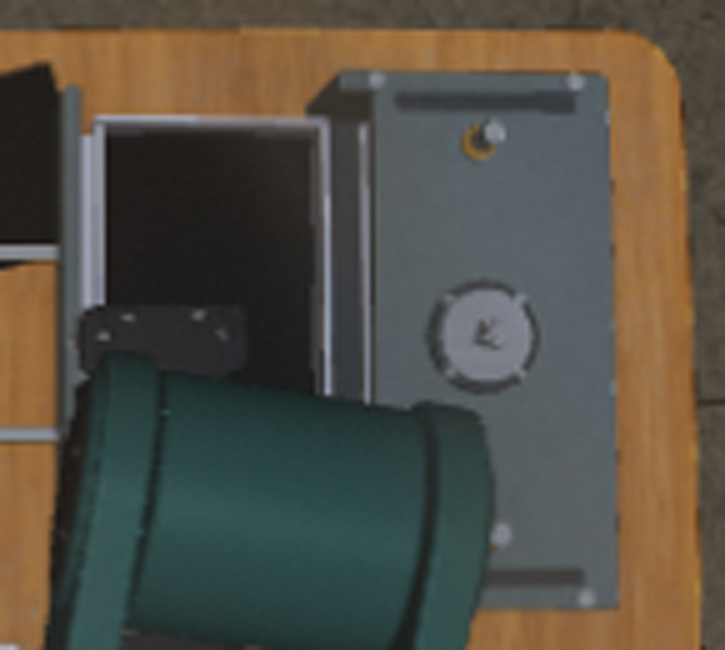

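View pics/scene1.png

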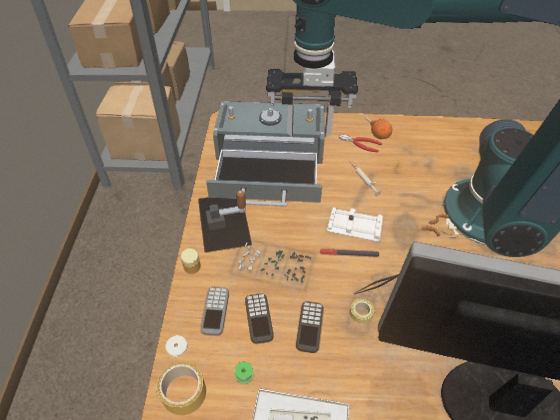

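View pics/top1.png

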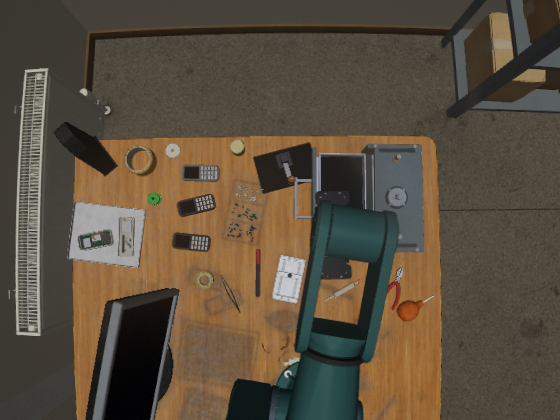

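```bash
python3 - <<'E'
from h import *
s=cv2.imread('pics/scene1.png');t=cv2.imread('pics/top1.png')
cv2.imwrite('pics/c1.png',cv2.resize(s[120:260,180:340],None,fx=4.5,fy=4.5,interpolation=cv2.INTER_CUBIC))
cv2.imwrite('pics/a1.png',cv2.resize(t[130:210,240:380],None,fx=5,fy=5,interpolation=cv2.INTER_CUBIC))
E
```

```text
(no output)
```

View pics/c1.png

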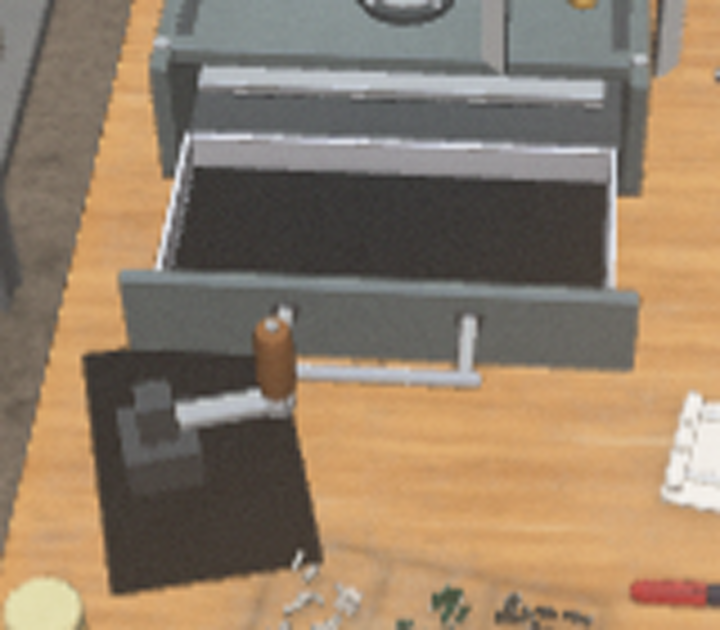

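View pics/a1.png

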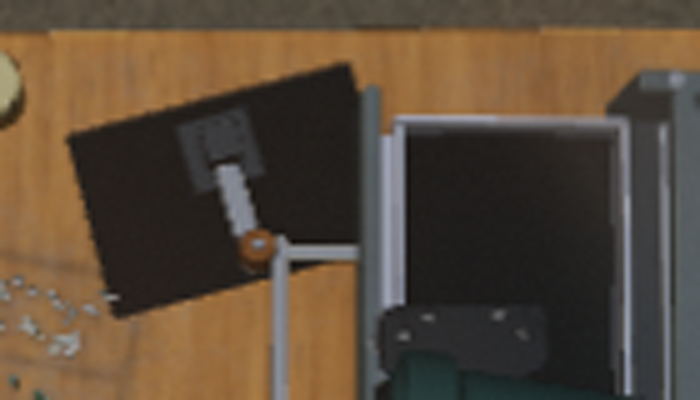

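```bash
python3 - <<'E'
from h import *
B=lambda x,y:(300+(x+.5)/5-.5,130+(y+.5)/5-.5)
C=lambda x,y:(180+(x+.5)/4.5-.5,120+(y+.5)/4.5-.5)
for n,p in dict(backouter=(329,118),backinner=(316,128),frontouter=(95,118),frontinner=(105,128)).items(): print(n,unproj('top',B(*p),34).round(1))
print('floor corner inner',unproj('top',B(107,128),34).round(1))
print(unproj('scene',C(188,134),34).round(1),unproj('scene',C(616,150),34).round(1))
print('plate top',unproj('top',B(70,88),62),unproj('scene',C([124,638][0],272),62),unproj('scene',C(638,293),62))
E
```

```text
backouter [[ 678.6 -160.5   34. ]]
backinner [[ 673. -153.   34.]]
frontouter [[679.2 -28.5  34. ]]
frontinner [[673.5 -34.   34. ]]
floor corner inner [[673.5 -35.1  34. ]]
[[ 675.7 -155.6   34. ]] [[ 420.9 -152.4   34. ]]
plate top [[690.2470917  -12.19615908  62.        ]] [[689.14340472 -11.62370034  62.        ]] [[411.77179534  -8.39571187  62.        ]]
```

Request:
arm_command:
  moves:
    - {"travel": [12,-2,0],"turn": [0,0,4.8],"jaw": -0.5}
    - {"travel": [28,-4,0],"turn": [0,0,0],"jaw": -0.5}
    - {"travel": [36,-5,0],"turn": [0,0,0],"jaw": -0.5}
    - {"travel": [38,-5,0],"turn": [0,0,0],"jaw": -0.5}
    - {"travel": [38,-5,0],"turn": [0,0,0],"jaw": -0.5}
    - {"travel": [38,-5,0],"turn": [0,0,0],"jaw": -0.5}
    - {"travel": [38,-5,0],"turn": [0,0,0],"jaw": -0.5}
    - {"travel": [36,-5,0],"turn": [0,0,0],"jaw": -0.5}
    - {"travel": [36,-5,15],"turn": [0,0,0],"jaw": -0.5}
    - {"travel": [30,-3,25],"turn": [0,0,0],"jaw": -0.5}
    - {"travel": [18,-2,30],"turn": [0,0,0],"jaw": -0.5}
    - {"travel": [5,0,25],"turn": [0,0,0],"jaw": -0.5}

```text
t: 8.1
ee_pos: [434.0, 336.3, 208.3]
ee_rot: [-2.316, -2.122, -0.001]
wrist_force: [0.7, -0.3, -0.8]
opening: 70.4
```

Request:
arm_command:
  moves:
    - {"travel": [0,0,20],"turn": [0,0,0],"jaw": -0.5}
    - {"travel": [0,0,15],"turn": [0,0,0],"jaw": -0.5}
    - {"travel": [0,0,0],"turn": [0,0,0],"jaw": -0.5}

```text
t: 8.35
ee_pos: [433.0, 332.5, 170.5]
ee_rot: [-2.318, -2.118, 0.013]
wrist_force: [0.3, -0.3, -0.6]
opening: 70.1
```

```bash
python3 - <<'E'
from fit import *
ims={c:bot.capture(c) for c in('scene','top')}
for c in ims: cv2.imwrite(f'pics/{c}2.png',ims[c])
for p0 in ([435.8,333.6,-95.1],[540.4,319,-78.6],[631.8,308,-90]):
  for k in ims:
    ms,(p,f)=handset({k:ims[k]},[p0[0],p0[1],np.radians(p0[2])]); print(k,p[:2].round(1),np.degrees(p[2]).round(1),round(f,3))
go(435.8,333.6,3,85)
E
```

```text
scene [435.1 333.2] -96.2 0.166
top [442.8 342.6] -108.6 0.337
scene [540.6 318.7] -78.8 0.154
top [531.  337.5] -67.9 0.241
scene [631.7 307. ] -89.4 0.163
top [632.5 310.2] -92.4 0.173
t 8.45 p [434.8 333.3 174.7] head 84.88 tilt [-7.e-04 -4.e-04 -1.e+00] open 70.4 F [0.7 1.  0.5]
turn z -0.12 travel(after turn) [ 0.5  1.  74.7] before [ 0.5  1.  74.7]
```

View pics/scene2.png

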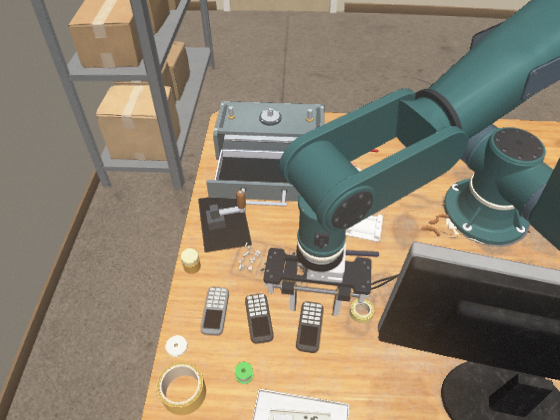

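Request:
arm_command:
  moves:
    - {"travel": [0.5,1,10],"turn": [0,0,0],"jaw": -0.5}
    - {"travel": [0,0,20],"turn": [0,0,0],"jaw": -0.5}
    - {"travel": [0,0,20],"turn": [0,0,0],"jaw": -0.5}
    - {"travel": [0,0,15],"turn": [0,0,0],"jaw": -0.5}
    - {"travel": [0,0,9],"turn": [0,0,0],"jaw": -0.5}
    - {"travel": [0,0,0],"turn": [0,0,0],"jaw": -0.5}
    - {"travel": [0,0,0],"turn": [0,0,0],"jaw": 1}
    - {"travel": [0,0,0],"turn": [0,0,0],"jaw": 1}
    - {"travel": [0,0,0],"turn": [0,0,0],"jaw": 1}
    - {"travel": [0,0,0],"turn": [0,0,0],"jaw": 1}
    - {"travel": [0,0,0],"turn": [0,0,0],"jaw": 1}
  newtons: 15

```text
t: 9.37
ee_pos: [436.6, 334.0, 101.9]
ee_rot: [2.316, 2.122, 0.003]
wrist_force: [0.8, -0.2, 1.5]
opening: 45.4
```

```bash
python3 - <<'E'
from h import *
go(475,-91.5,80,88.8)
E
```

```text
t 9.3667 p [436.6 334.  101.9] head 84.97 tilt [ 0.002   0.0011 -1.    ] open 45.4 F [ 0.8 -0.2  1.5]
turn z -3.83 travel(after turn) [-424.5   47.5  -75.6] before [-420.4   75.7  -75.5]
```

Request:
arm_command:
  moves:
    - {"travel": [0,0,-10],"turn": [0,0,0],"jaw": 1}
    - {"travel": [0,0,-25],"turn": [0,0,0],"jaw": 1}
    - {"travel": [0,0,-30],"turn": [0,0,0],"jaw": 1}
    - {"travel": [0,0,-25],"turn": [0,0,-3.8],"jaw": 1}
    - {"travel": [-15,2,0],"turn": [0,0,0],"jaw": 1}
    - {"travel": [-27,3,0],"turn": [0,0,0],"jaw": 1}
    - {"travel": [-35,4,0],"turn": [0,0,0],"jaw": 1}
    - {"travel": [-35,4,0],"turn": [0,0,0],"jaw": 1}
    - {"travel": [-35,4,0],"turn": [0,0,0],"jaw": 1}
    - {"travel": [-35,4,0],"turn": [0,0,0],"jaw": 1}
    - {"travel": [-35,4,0],"turn": [0,0,0],"jaw": 1}
    - {"travel": [-35,4,0],"turn": [0,0,0],"jaw": 1}

```text
t: 10.37
ee_pos: [459.3, 79.5, 191.4]
ee_rot: [2.244, 2.198, 0.001]
wrist_force: [0.8, 0.2, -0.4]
opening: 45.4
```

Request:
arm_command:
  moves:
    - {"travel": [-35,4,0],"turn": [0,0,0],"jaw": 1}
    - {"travel": [-35,4,0],"turn": [0,0,0],"jaw": 1}
    - {"travel": [-35,4,0],"turn": [0,0,0],"jaw": 1}
    - {"travel": [-30,3,0],"turn": [0,0,0],"jaw": 1}
    - {"travel": [-20,2,0],"turn": [0,0,0],"jaw": 1}
    - {"travel": [-13,1,0],"turn": [0,0,0],"jaw": 1}
    - {"travel": [-4,0,0],"turn": [0,0,0],"jaw": 1}
    - {"travel": [0,0,0],"turn": [0,0,0],"jaw": 1}
    - {"travel": [0,0,0],"turn": [0,0,0],"jaw": 1}

```text
t: 11.12
ee_pos: [473.9, -90.8, 190.9]
ee_rot: [-2.245, -2.197, -0.001]
wrist_force: [-0.4, 0.2, -0.9]
opening: 45.1
```

```bash
python3 - <<'E'
from h import *
go(475,-91.5,14,88.8)
for c in('scene','top'): cv2.imwrite(f'pics/{c}3.png',bot.capture(c))
E
```

```text
t 11.1167 p [473.9 -90.8 190.9] head 88.78 tilt [ 0.e+00  6.e-04 -1.e+00] open 45.1 F [-0.4  0.2 -0.9]
turn z -0.02 travel(after turn) [-0.7  1.2 79.9] before [-0.7  1.2 79.9]
```

View pics/scene3.png

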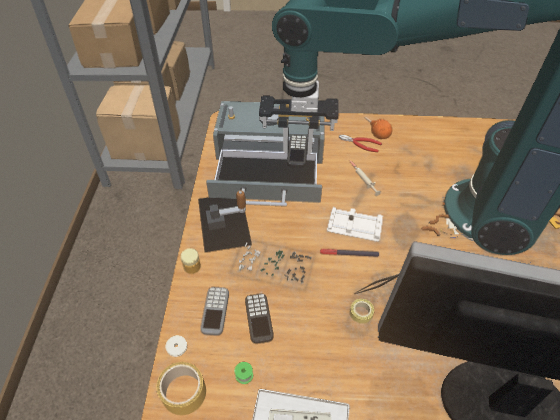

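Request:
arm_command:
  moves:
    - {"travel": [-0.7,1,10],"turn": [0,0,0],"jaw": 1}
    - {"travel": [0,0,20],"turn": [0,0,0],"jaw": 1}
    - {"travel": [0,0,20],"turn": [0,0,0],"jaw": 1}
    - {"travel": [0,0,15],"turn": [0,0,0],"jaw": 1}
    - {"travel": [0,0,8],"turn": [0,0,0],"jaw": 1}
    - {"travel": [0,0,5],"turn": [0,0,0],"jaw": 1}
    - {"travel": [0,0,0],"turn": [0,0,0],"jaw": 1}
    - {"travel": [0,0,0],"turn": [0,0,0],"jaw": 1}

```text
t: 11.88
ee_pos: [475.4, -91.8, 113.0]
ee_rot: [2.243, 2.198, 0.001]
wrist_force: [-0.3, 0.9, -1.2]
opening: 45.2
```

Request:
arm_command:
  moves:
    - {"travel": [0,0,1],"turn": [0,0,0],"jaw": 1}
    - {"travel": [0,0,0],"turn": [0,0,0],"jaw": -0.3}
    - {"travel": [0,0,0],"turn": [0,0,0],"jaw": -0.3}
    - {"travel": [0,0,0],"turn": [0,0,0],"jaw": -0.3}
    - {"travel": [0,0,-10],"turn": [0,0,0],"jaw": -0.3}
    - {"travel": [0,0,-20],"turn": [0,0,0],"jaw": -0.3}
    - {"travel": [0,0,-30],"turn": [0,0,0],"jaw": -0.3}
    - {"travel": [0,0,-35],"turn": [0,0,0],"jaw": -0.5}
    - {"travel": [0,0,-25],"turn": [0,0,0],"jaw": -0.5}
    - {"travel": [0,0,0],"turn": [0,0,0],"jaw": -0.5}

```text
t: 12.72
ee_pos: [477.6, -92.8, 239.6]
ee_rot: [2.236, 2.189, 0.01]
wrist_force: [0.2, 0.4, 0.8]
opening: 70.4
```

```bash
python3 - <<'E'
from fit import *
ims={c:bot.capture(c) for c in('scene','top')}
for c in ims: cv2.imwrite(f'pics/{c}4.png',ims[c])
cv2.imwrite('pics/e.png',cv2.resize(ims['scene'][100:240,190:340],None,fx=4,fy=4,interpolation=cv2.INTER_CUBIC))
for p0 in ([540.4,319,-78.6],[631.8,308,-90]):
  for k in ims:
    ms,(p,f)=handset({k:ims[k]},[p0[0],p0[1],np.radians(p0[2])]); print(k,p[:2].round(1),np.degrees(p[2]).round(1),round(f,3))
go(540.5,319.,60,101.3)
E
```

```text
scene [540.8 318.7] -78.8 0.167
top [541.  319.2] -79.3 0.242
scene [631.7 307. ] -89.4 0.163
top [632.5 310.2] -92.4 0.173
t 12.8167 p [475.5 -92.2 233.7] head 88.78 tilt [ 0.0039 -0.0014 -1.    ] open 70.5 F [-0.5 -0.1 -0.3]
turn z -12.52 travel(after turn) [390.6 144.   76.8] before [412.6  55.9  76.4]
```

View pics/e.png

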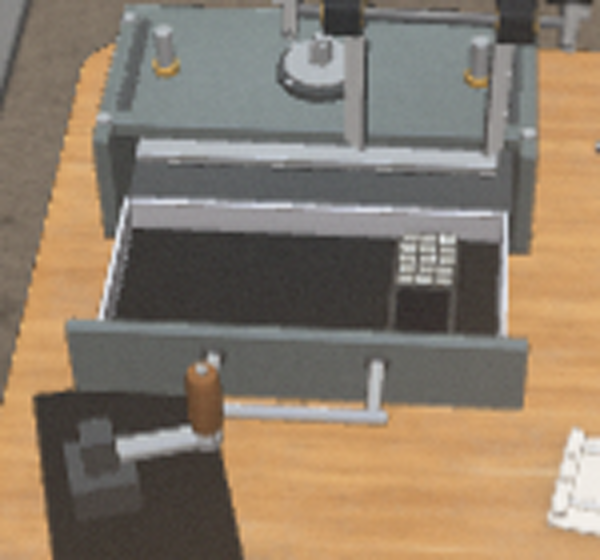

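Request:
arm_command:
  moves:
    - {"travel": [0,0,0],"turn": [0,0,-6.3],"jaw": -0.5}
    - {"travel": [0,0,0],"turn": [0,0,-6.2],"jaw": -0.5}
    - {"travel": [13,5,0],"turn": [0,0,0],"jaw": -0.5}
    - {"travel": [26,9,0],"turn": [0,0,0],"jaw": -0.5}
    - {"travel": [36,13,0],"turn": [0,0,0],"jaw": -0.5}
    - {"travel": [36,13,0],"turn": [0,0,0],"jaw": -0.5}
    - {"travel": [36,13,0],"turn": [0,0,0],"jaw": -0.5}
    - {"travel": [36,13,0],"turn": [0,0,0],"jaw": -0.5}
    - {"travel": [36,13,0],"turn": [0,0,0],"jaw": -0.5}
    - {"travel": [36,13,0],"turn": [0,0,0],"jaw": -0.5}
    - {"travel": [36,13,0],"turn": [0,0,0],"jaw": -0.5}
    - {"travel": [36,13,10],"turn": [0,0,0],"jaw": -0.5}

```text
t: 13.82
ee_pos: [526.7, 253.7, 221.6]
ee_rot: [1.992, 2.429, 0.001]
wrist_force: [1.1, -0.7, 0.1]
opening: 70.7
```

Request:
arm_command:
  moves:
    - {"travel": [33,13,15],"turn": [0,0,0],"jaw": -0.5}
    - {"travel": [20,8,20],"turn": [0,0,0],"jaw": -0.5}
    - {"travel": [10,5,20],"turn": [0,0,0],"jaw": -0.5}
    - {"travel": [0,0,10],"turn": [0,0,0],"jaw": -0.5}
    - {"travel": [0,0,0],"turn": [0,0,0],"jaw": -0.5}
    - {"travel": [0,0,0],"turn": [0,0,0],"jaw": -0.5}

```text
t: 14.32
ee_pos: [539.1, 317.5, 155.0]
ee_rot: [-1.992, -2.428, 0.006]
wrist_force: [-0.0, 0.2, 1.1]
opening: 70.7
```

```bash
python3 - <<'E'
from fit import *
ims={c:bot.capture(c) for c in('scene',)}
for c in ims: cv2.imwrite(f'pics/{c}5.png',ims[c])
for p0 in ([540.4,319,-78.6],[631.8,308,-90]):
  for k in ims:
    ms,(p,f)=handset({k:ims[k]},[p0[0],p0[1],np.radians(p0[2])]); print(k,p[:2].round(1),np.degrees(p[2]).round(1),round(f,3))
go(540.5,319.,4,101.3)
E
```

```text
scene [540.9 318.2] -78.2 0.325
scene [630.3 291.6] -93.3 0.279
t 14.3667 p [539.9 317.5 156.7] head 101.22 tilt [-4.e-04 -7.e-04 -1.e+00] open 70.7 F [ 0.4 -0.4  0.2]
turn z -0.08 travel(after turn) [ 1.4  0.9 55.7] before [ 1.4  0.9 55.7]
```

View pics/scene5.png

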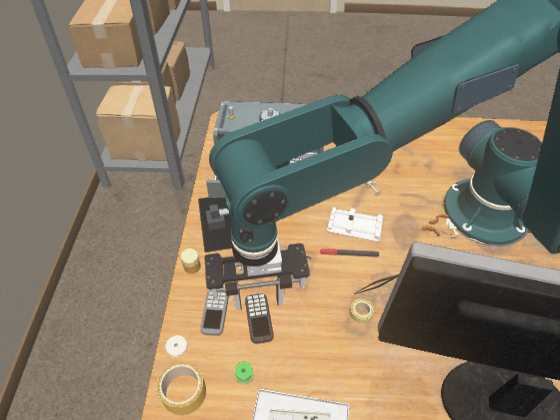

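Request:
arm_command:
  moves:
    - {"travel": [1,0.5,10],"turn": [0,0,0],"jaw": -0.5}
    - {"travel": [0,0,20],"turn": [0,0,0],"jaw": -0.5}
    - {"travel": [0,0,16],"turn": [0,0,0],"jaw": -0.5}
    - {"travel": [0,0,9],"turn": [0,0,0],"jaw": -0.5}
    - {"travel": [0,0,0],"turn": [0,0,0],"jaw": -0.5}
    - {"travel": [0,0,0],"turn": [0,0,0],"jaw": 1}
    - {"travel": [0,0,0],"turn": [0,0,0],"jaw": 1}
    - {"travel": [0,0,0],"turn": [0,0,0],"jaw": 1}
    - {"travel": [0,0,0],"turn": [0,0,0],"jaw": 1}
    - {"travel": [0,0,0],"turn": [0,0,0],"jaw": 1}
  newtons: 15

```text
t: 15.2
ee_pos: [540.8, 320.0, 103.0]
ee_rot: [1.991, 2.428, 0.003]
wrist_force: [-0.5, -0.3, 2.5]
opening: 45.0
```

```bash
python3 - <<'E'
from h import *
go(550,-91.5,90,88.8)
E
```

```text
t 15.2 p [540.8 320.  103. ] head 101.29 tilt [ 2.3e-03  8.0e-04 -1.0e+00] open 45.0 F [-0.5 -0.3  2.5]
turn z 12.49 travel(after turn) [-411.2   18.   -84.1] before [-405.3  -71.3  -84.3]
```

Request:
arm_command:
  moves:
    - {"travel": [0,0,-10],"turn": [0,0,0],"jaw": 1}
    - {"travel": [0,0,-25],"turn": [0,0,0],"jaw": 1}
    - {"travel": [0,0,-30],"turn": [0,0,6.3],"jaw": 1}
    - {"travel": [0,0,-25],"turn": [0,0,6.2],"jaw": 1}
    - {"travel": [-15,1,0],"turn": [0,0,0],"jaw": 1}
    - {"travel": [-27,1,0],"turn": [0,0,0],"jaw": 1}
    - {"travel": [-35,2,0],"turn": [0,0,0],"jaw": 1}
    - {"travel": [-35,2,0],"turn": [0,0,0],"jaw": 1}
    - {"travel": [-35,2,0],"turn": [0,0,0],"jaw": 1}
    - {"travel": [-35,2,0],"turn": [0,0,0],"jaw": 1}
    - {"travel": [-35,2,0],"turn": [0,0,0],"jaw": 1}
    - {"travel": [-35,2,0],"turn": [0,0,0],"jaw": 1}

```text
t: 16.2
ee_pos: [547.8, 65.2, 190.9]
ee_rot: [-2.242, -2.199, 0.002]
wrist_force: [-0.0, -0.4, -0.3]
opening: 45.2
```

Request:
arm_command:
  moves:
    - {"travel": [-35,1,0],"turn": [0,0,0],"jaw": 1}
    - {"travel": [-35,1,0],"turn": [0,0,0],"jaw": 1}
    - {"travel": [-35,1,0],"turn": [0,0,0],"jaw": 1}
    - {"travel": [-25,1,0],"turn": [0,0,0],"jaw": 1}
    - {"travel": [-17,0,0],"turn": [0,0,0],"jaw": 1}
    - {"travel": [-9,0,0],"turn": [0,0,0],"jaw": 1}
    - {"travel": [-3,0,0],"turn": [0,0,0],"jaw": 1}
    - {"travel": [0,0,0],"turn": [0,0,0],"jaw": 1}
    - {"travel": [0,0,0],"turn": [0,0,0],"jaw": 1}

```text
t: 16.95
ee_pos: [549.2, -90.8, 191.4]
ee_rot: [-2.243, -2.198, -0.0]
wrist_force: [0.2, 0.4, -0.9]
opening: 45.4
```

```bash
python3 - <<'E'
from h import *
go(550,-91.5,16,88.8)
for c in('scene','top'): cv2.imwrite(f'pics/{c}6.png',bot.capture(c))
E
```

```text
t 16.95 p [549.2 -90.8 191.4] head 88.85 tilt [-5.e-04  7.e-04 -1.e+00] open 45.4 F [ 0.2  0.4 -0.9]
turn z 0.05 travel(after turn) [-0.7  0.8 78.4] before [-0.7  0.8 78.4]
```

View pics/scene6.png

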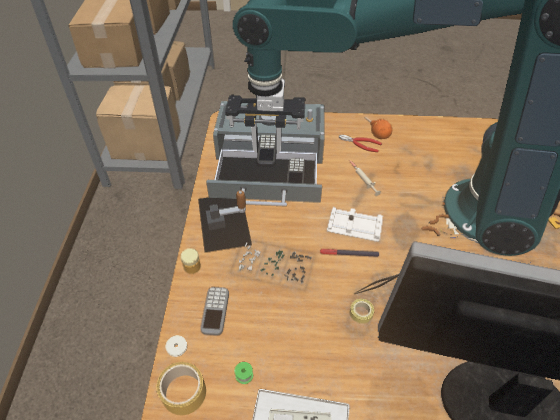

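Request:
arm_command:
  moves:
    - {"travel": [-0.7,0.8,10],"turn": [0,0,0],"jaw": 1}
    - {"travel": [0,0,20],"turn": [0,0,0],"jaw": 1}
    - {"travel": [0,0,20],"turn": [0,0,0],"jaw": 1}
    - {"travel": [0,0,15],"turn": [0,0,0],"jaw": 1}
    - {"travel": [0,0,8],"turn": [0,0,0],"jaw": 1}
    - {"travel": [0,0,4],"turn": [0,0,0],"jaw": 1}
    - {"travel": [0,0,1],"turn": [0,0,0],"jaw": 1}
    - {"travel": [0,0,0],"turn": [0,0,0],"jaw": 1}
    - {"travel": [0,0,0],"turn": [0,0,0],"jaw": -0.28}
    - {"travel": [0,0,0],"turn": [0,0,0],"jaw": -0.28}
    - {"travel": [0,0,0],"turn": [0,0,0],"jaw": -0.28}
    - {"travel": [0,0,0],"turn": [0,0,0],"jaw": -0.28}

```text
t: 18.05
ee_pos: [550.6, -92.5, 114.4]
ee_rot: [2.244, 2.197, 0.001]
wrist_force: [-0.1, -0.2, 0.3]
opening: 60.2
```

Request:
arm_command:
  moves:
    - {"travel": [0,0,-10],"turn": [0,0,0],"jaw": -0.28}
    - {"travel": [0,0,-20],"turn": [0,0,0],"jaw": -0.28}
    - {"travel": [0,0,-30],"turn": [0,0,0],"jaw": -0.28}
    - {"travel": [0,0,-30],"turn": [0,0,0],"jaw": -0.5}
    - {"travel": [0,0,-20],"turn": [0,0,0],"jaw": -0.5}
    - {"travel": [0,0,-10],"turn": [0,0,0],"jaw": -0.5}
    - {"travel": [0,0,0],"turn": [0,0,0],"jaw": -0.5}

```text
t: 18.63
ee_pos: [551.4, -92.6, 237.7]
ee_rot: [2.24, 2.193, 0.006]
wrist_force: [0.6, 0.0, 1.3]
opening: 70.4
```

```bash
python3 - <<'E'
from fit import *
ims={c:bot.capture(c) for c in('scene','top')}
for c in ims: cv2.imwrite(f'pics/{c}7.png',ims[c])
cv2.imwrite('pics/e7.png',cv2.resize(ims['scene'][100:240,190:340],None,fx=4,fy=4,interpolation=cv2.INTER_CUBIC))
for p0 in ([631.8,308,-90],):
  for k in ims:
    ms,(p,f)=handset({k:ims[k]},[p0[0],p0[1],np.radians(p0[2])]); print(k,p[:2].round(1),np.degrees(p[2]).round(1),round(f,3))
go(632.,308,60,89.8)
E
```

```text
scene [631.7 307. ] -89.4 0.163
top [632.3 308.8] -93.0 0.176
t 18.7333 p [550.  -92.3 233.2] head 88.78 tilt [-5.e-04  0.e+00 -1.e+00] open 70.6 F [-0.6  0.2  0.3]
turn z -1.02 travel(after turn) [400.6  80.7  76.2] before [401.9  73.5  76.2]
```

View pics/e7.png

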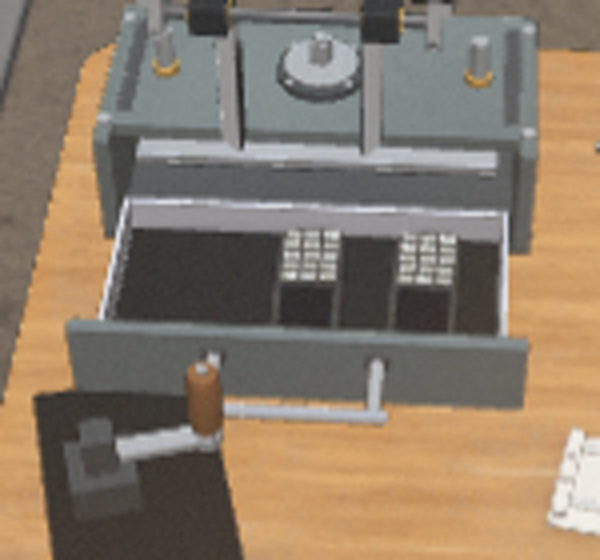

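Two placed neatly. Third handset.

Request:
arm_command:
  moves:
    - {"travel": [13,3,0],"turn": [0,0,-1.5],"jaw": -0.5}
    - {"travel": [26,5,0],"turn": [0,0,0],"jaw": -0.5}
    - {"travel": [36,7,0],"turn": [0,0,0],"jaw": -0.5}
    - {"travel": [36,7,0],"turn": [0,0,0],"jaw": -0.5}
    - {"travel": [36,7,0],"turn": [0,0,0],"jaw": -0.5}
    - {"travel": [36,7,0],"turn": [0,0,0],"jaw": -0.5}
    - {"travel": [36,7,0],"turn": [0,0,0],"jaw": -0.5}
    - {"travel": [36,7,0],"turn": [0,0,0],"jaw": -0.5}
    - {"travel": [36,7,0],"turn": [0,0,0],"jaw": -0.5}
    - {"travel": [36,7,5],"turn": [0,0,0],"jaw": -0.5}
    - {"travel": [36,8,15],"turn": [0,0,0],"jaw": -0.5}
    - {"travel": [25,5,20],"turn": [0,0,0],"jaw": -0.5}

```text
t: 19.73
ee_pos: [625.2, 300.5, 192.7]
ee_rot: [-2.211, -2.23, -0.002]
wrist_force: [0.3, 0.2, -0.7]
opening: 70.2
```

Request:
arm_command:
  moves:
    - {"travel": [10,2,20],"turn": [0,0,0],"jaw": -0.5}
    - {"travel": [2,0,15],"turn": [0,0,0],"jaw": -0.5}
    - {"travel": [0,0,0],"turn": [0,0,0],"jaw": -0.5}
    - {"travel": [0,0,0],"turn": [0,0,0],"jaw": -0.5}

```text
t: 20.07
ee_pos: [625.9, 308.4, 155.0]
ee_rot: [-2.212, -2.227, 0.01]
wrist_force: [0.1, 0.3, 0.2]
opening: 70.6
```

```bash
python3 - <<'E'
from fit import *
ims={c:bot.capture(c) for c in('scene',)}
for c in ims: cv2.imwrite(f'pics/{c}8.png',ims[c])
for p0 in ([631.8,308,-90],):
  for k in ims:
    ms,(p,f)=handset({k:ims[k]},[p0[0],p0[1],np.radians(p0[2])]); print(k,p[:2].round(1),np.degrees(p[2]).round(1),round(f,3))
go(632.,307.8,4,90)
E
```

```text
scene [630.2 306.6] -93.8 0.323
t 20.1167 p [626.9 308.2 157.3] head 90.32 tilt [-0.0025 -0.0011 -1.    ] open 70.6 F [0.9 0.1 1.9]
turn z 0.32 travel(after turn) [-0.3  5.2 56.3] before [-0.3  5.2 56.3]
```

View pics/scene8.png

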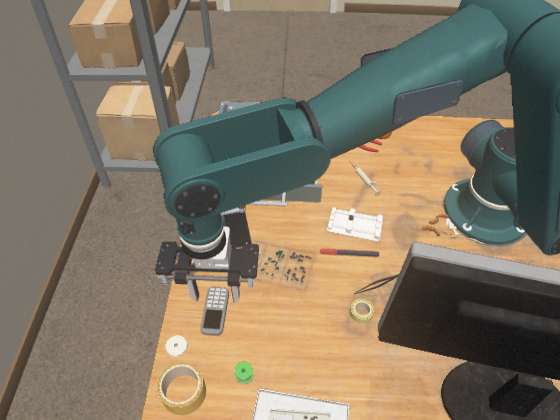

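Request:
arm_command:
  moves:
    - {"travel": [0,5,5],"turn": [0,0,0],"jaw": -0.5}
    - {"travel": [0,0,18],"turn": [0,0,0],"jaw": -0.5}
    - {"travel": [0,0,15],"turn": [0,0,0],"jaw": -0.5}
    - {"travel": [0,0,11],"turn": [0,0,0],"jaw": -0.5}
    - {"travel": [0,0,6],"turn": [0,0,0],"jaw": -0.5}
    - {"travel": [0,0,0],"turn": [0,0,0],"jaw": -0.5}
    - {"travel": [0,0,0],"turn": [0,0,0],"jaw": 1}
    - {"travel": [0,0,0],"turn": [0,0,0],"jaw": 1}
    - {"travel": [0,0,0],"turn": [0,0,0],"jaw": 1}
    - {"travel": [0,0,0],"turn": [0,0,0],"jaw": 1}
    - {"travel": [0,0,0],"turn": [0,0,0],"jaw": 1}
  newtons: 15

```text
t: 21.03
ee_pos: [633.0, 308.2, 104.8]
ee_rot: [2.215, 2.226, 0.002]
wrist_force: [-0.4, -0.3, 3.1]
opening: 44.9
```

```bash
python3 - <<'E'
from h import *
go(625,-91.5,110,88.8)
E
```

```text
t 21.0333 p [633.  308.2 104.8] head 90.28 tilt [ 1.7e-03  6.0e-04 -1.0e+00] open 44.9 F [-0.4 -0.3  3.1]
turn z 1.48 travel(after turn) [-399.8    0.6 -102.4] before [-399.6   -9.8 -102.4]
```

Request:
arm_command:
  moves:
    - {"travel": [0,0,-10],"turn": [0,0,0],"jaw": 1}
    - {"travel": [0,0,-30],"turn": [0,0,1.5],"jaw": 1}
    - {"travel": [0,0,-35],"turn": [0,0,0],"jaw": 1}
    - {"travel": [0,0,-35],"turn": [0,0,0],"jaw": 1}
    - {"travel": [-15,0,-20],"turn": [0,0,0],"jaw": 1}
    - {"travel": [-27,0,0],"turn": [0,0,0],"jaw": 1}
    - {"travel": [-35,0,0],"turn": [0,0,0],"jaw": 1}
    - {"travel": [-35,0,0],"turn": [0,0,0],"jaw": 1}
    - {"travel": [-35,0,0],"turn": [0,0,0],"jaw": 1}
    - {"travel": [-35,0,0],"turn": [0,0,0],"jaw": 1}
    - {"travel": [-35,0,0],"turn": [0,0,0],"jaw": 1}
    - {"travel": [-35,0,0],"turn": [0,0,0],"jaw": 1}

```text
t: 22.03
ee_pos: [626.8, 54.5, 234.4]
ee_rot: [2.244, 2.198, 0.001]
wrist_force: [0.5, 0.3, -1.0]
opening: 45.0
```

Request:
arm_command:
  moves:
    - {"travel": [-35,0,0],"turn": [0,0,0],"jaw": 1}
    - {"travel": [-35,0,0],"turn": [0,0,0],"jaw": 1}
    - {"travel": [-30,0,0],"turn": [0,0,0],"jaw": 1}
    - {"travel": [-23,0,0],"turn": [0,0,0],"jaw": 1}
    - {"travel": [-15,0,0],"turn": [0,0,0],"jaw": 1}
    - {"travel": [-7,0,0],"turn": [0,0,0],"jaw": 1}
    - {"travel": [-3,0,0],"turn": [0,0,0],"jaw": 1}
    - {"travel": [0,0,0],"turn": [0,0,0],"jaw": 1}
    - {"travel": [0,0,0],"turn": [0,0,0],"jaw": 1}

```text
t: 22.78
ee_pos: [624.2, -90.6, 233.7]
ee_rot: [-2.243, -2.199, -0.001]
wrist_force: [-0.5, -0.0, -1.0]
opening: 45.0
```

```bash
python3 - <<'E'
from h import *
go(625,-91.5,18,88.8)
im=bot.capture('scene')
cv2.imwrite('pics/e9.png',cv2.resize(im[60:260,180:340],None,fx=3,fy=3,interpolation=cv2.INTER_CUBIC))
E
```

```text
t 22.7833 p [624.2 -90.6 233.7] head 88.86 tilt [-0.e+00  7.e-04 -1.e+00] open 45.0 F [-0.5 -0.  -1. ]
turn z 0.06 travel(after turn) [ -0.9   0.8 118.7] before [ -0.9   0.8 118.7]
```

View pics/e9.png

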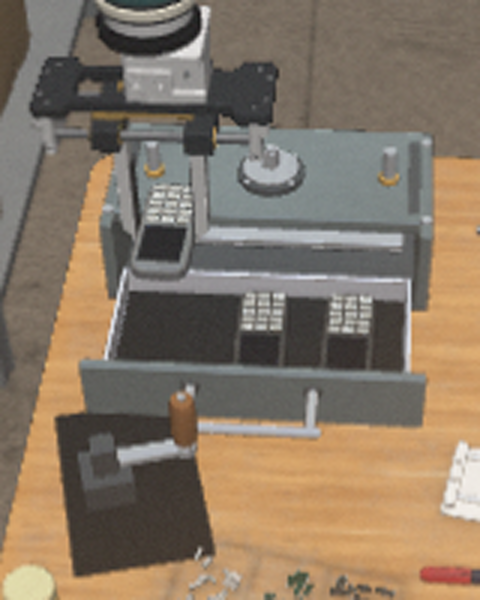

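Request:
arm_command:
  moves:
    - {"travel": [-0.9,0.3,12],"turn": [0,0,0],"jaw": 1}
    - {"travel": [0,0,25],"turn": [0,0,0],"jaw": 1}
    - {"travel": [0,0,30],"turn": [0,0,0],"jaw": 1}
    - {"travel": [0,0,22],"turn": [0,0,0],"jaw": 1}
    - {"travel": [0,0,15],"turn": [0,0,0],"jaw": 1}
    - {"travel": [0,0,9],"turn": [0,0,0],"jaw": 1}
    - {"travel": [0,0,4],"turn": [0,0,0],"jaw": 1}
    - {"travel": [0,0,1],"turn": [0,0,0],"jaw": 1}
    - {"travel": [0,0,0],"turn": [0,0,0],"jaw": 1}
    - {"travel": [0,0,0],"turn": [0,0,0],"jaw": 1}

```text
t: 23.67
ee_pos: [625.1, -92.8, 116.8]
ee_rot: [2.243, 2.196, 0.002]
wrist_force: [-0.4, -0.0, -1.7]
opening: 45.1
```

Request:
arm_command:
  moves:
    - {"travel": [0,0,0],"turn": [0,0,0],"jaw": -0.25}
    - {"travel": [0,0,0],"turn": [0,0,0],"jaw": -0.25}
    - {"travel": [0,0,0],"turn": [0,0,0],"jaw": -0.25}
    - {"travel": [0,0,0],"turn": [0,0,0],"jaw": -0.25}
    - {"travel": [0,0,-10],"turn": [0,0,0],"jaw": -0.25}
    - {"travel": [0,0,-20],"turn": [0,0,0],"jaw": -0.25}
    - {"travel": [0,0,-30],"turn": [0,0,0],"jaw": -0.25}
    - {"travel": [0,0,-30],"turn": [0,0,0],"jaw": -0.25}
    - {"travel": [0,0,-30],"turn": [0,0,0],"jaw": -0.25}
    - {"travel": [0,0,-30],"turn": [0,0,0],"jaw": 0.1}
    - {"travel": [0,0,-20],"turn": [0,0,0],"jaw": 0.1}
    - {"travel": [0,0,-10],"turn": [0,0,0],"jaw": 0.1}

```text
t: 24.67
ee_pos: [625.1, -93.0, 301.2]
ee_rot: [2.24, 2.193, 0.006]
wrist_force: [1.0, 0.4, 1.1]
opening: 43.5
```

```bash
python3 - <<'E'
from h import *
go(552,39,180,-1.2)
im=bot.capture('scene');cv2.imwrite('pics/scene10.png',im)
cv2.imwrite('pics/e10.png',cv2.resize(im[100:260,180:340],None,fx=4,fy=4,interpolation=cv2.INTER_CUBIC))
E
```

```text
t 24.6667 p [625.1 -93.  301.2] head 88.78 tilt [ 0.0077 -0.0019 -1.    ] open 43.5 F [1.  0.4 1.1]
turn z 89.98 travel(after turn) [ -75.8 -130.6   23.4] before [130.4 -76.1  23.4]
```

View pics/e10.png

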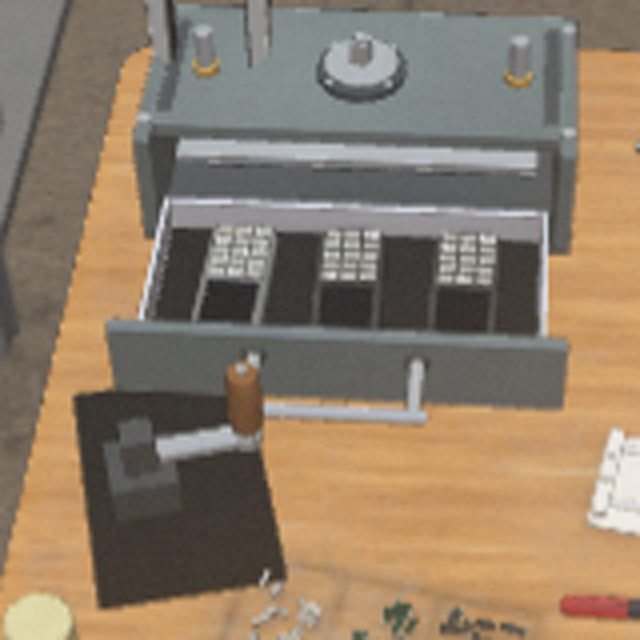

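Request:
arm_command:
  moves:
    - {"travel": [10,0,0],"turn": [0,0,7],"jaw": 0.1}
    - {"travel": [20,0,0],"turn": [0,0,7],"jaw": 0.1}
    - {"travel": [25,0,0],"turn": [0,0,7],"jaw": 0.1}
    - {"travel": [25,0,0],"turn": [0,0,7],"jaw": 0.1}
    - {"travel": [20,0,0],"turn": [0,0,7],"jaw": 0.1}
    - {"travel": [0,0,0],"turn": [0,0,7],"jaw": 0.1}
    - {"travel": [0,0,0],"turn": [0,0,7],"jaw": 0.1}
    - {"travel": [0,0,0],"turn": [0,0,7],"jaw": 0.1}
    - {"travel": [0,0,0],"turn": [0,0,7],"jaw": 0.1}
    - {"travel": [0,0,0],"turn": [0,0,7],"jaw": 0.1}
    - {"travel": [0,0,0],"turn": [0,0,7],"jaw": 0.1}
    - {"travel": [0,0,0],"turn": [0,0,7],"jaw": 0.1}

```text
t: 25.72
ee_pos: [652.8, 1.8, 293.6]
ee_rot: [-3.139, -0.122, 0.005]
wrist_force: [-0.2, 0.6, -0.3]
opening: 42.1
```

Request:
arm_command:
  moves:
    - {"travel": [0,0,0],"turn": [0,0,6],"jaw": 0.1}
    - {"travel": [0,0,0],"turn": [0,0,0],"jaw": 0.1}
    - {"travel": [0,0,0],"turn": [0,0,0],"jaw": 0.1}

```text
t: 25.97
ee_pos: [652.9, 1.8, 294.1]
ee_rot: [-3.141, 0.029, 0.004]
wrist_force: [-0.0, 0.4, -0.5]
opening: 42.2
```

```bash
python3 - <<'E'
from h import *
go(540,39,27,-1.2)
E
```

```text
t 25.9667 p [652.9   1.8 294.1] head -1.06 tilt [-2.5e-03  2.0e-04 -1.0e+00] open 42.2 F [-0.   0.4 -0.5]
turn z 0.14 travel(after turn) [-113.2  -34.9  170.4] before [-113.1  -35.1  170.4]
```

Request:
arm_command:
  moves:
    - {"travel": [-15,-5,0],"turn": [0,0,0],"jaw": 0.1}
    - {"travel": [-33,-10,0],"turn": [0,0,0],"jaw": 0.1}
    - {"travel": [-35,-10,0],"turn": [0,0,0],"jaw": 0.1}
    - {"travel": [-22,-7,0],"turn": [0,0,0],"jaw": 0.1}
    - {"travel": [-8,-3,10],"turn": [0,0,0],"jaw": 0.1}
    - {"travel": [0,0,25],"turn": [0,0,0],"jaw": 0.1}
    - {"travel": [0,0,35],"turn": [0,0,0],"jaw": 0.1}
    - {"travel": [0,0,20],"turn": [0,0,0],"jaw": 0.1}
    - {"travel": [0,0,5],"turn": [0,0,0],"jaw": 0.1}
    - {"travel": [0,0,0],"turn": [0,0,0],"jaw": 0.1}

```text
t: 26.8
ee_pos: [539.8, 39.1, 198.2]
ee_rot: [-3.141, 0.031, 0.008]
wrist_force: [-0.1, -0.0, -0.5]
opening: 42.4
```

```bash
python3 - <<'E'
from h import *
go(540,39,27,-1.2)
E
```

```text
t 26.8 p [539.8  39.1 198.2] head -1.13 tilt [-5.1e-03  1.0e-04 -1.0e+00] open 42.4 F [-0.1 -0.  -0.5]
turn z 0.07 travel(after turn) [ 0.6  0.1 74.2] before [ 0.6  0.1 74.2]
```

Request:
arm_command:
  moves:
    - {"travel": [0,0,10],"turn": [0,0,0],"jaw": 0.1}
    - {"travel": [0,0,20],"turn": [0,0,0],"jaw": 0.1}
    - {"travel": [0,0,22],"turn": [0,0,0],"jaw": 0.1}
    - {"travel": [0,0,15],"turn": [0,0,0],"jaw": 0.1}
    - {"travel": [0,0,6],"turn": [0,0,0],"jaw": 0.1}
    - {"travel": [0,0,0],"turn": [0,0,0],"jaw": 0.1}
    - {"travel": [0,0,0],"turn": [0,0,0],"jaw": 1}
    - {"travel": [0,0,0],"turn": [0,0,0],"jaw": 1}
    - {"travel": [0,0,0],"turn": [0,0,0],"jaw": 1}
    - {"travel": [0,0,0],"turn": [0,0,0],"jaw": 1}
    - {"travel": [0,0,0],"turn": [0,0,0],"jaw": 1}
    - {"travel": [0,0,0],"turn": [0,0,0],"jaw": 1}
  newtons: 20

```text
t: 27.8
ee_pos: [541.3, 39.0, 128.4]
ee_rot: [3.141, -0.033, 0.002]
wrist_force: [-0.8, -0.5, 2.0]
opening: 8.4
```

Request:
arm_command:
  moves:
    - {"travel": [0,3,0],"turn": [0,0,0],"jaw": 1}
    - {"travel": [0,7,0],"turn": [0,0,0],"jaw": 1}
    - {"travel": [0,11,0],"turn": [0,0,0],"jaw": 1}
    - {"travel": [0,14,0],"turn": [0,0,0],"jaw": 1}
    - {"travel": [0,15,0],"turn": [0,0,0],"jaw": 1}
    - {"travel": [0,15,0],"turn": [0,0,0],"jaw": 1}
    - {"travel": [0,15,0],"turn": [0,0,0],"jaw": 1}
    - {"travel": [0,15,0],"turn": [0,0,0],"jaw": 1}
    - {"travel": [0,13,0],"turn": [0,0,0],"jaw": 1}
    - {"travel": [0,10,0],"turn": [0,0,0],"jaw": 1}
    - {"travel": [0,7,0],"turn": [0,0,0],"jaw": 1}
    - {"travel": [0,5,0],"turn": [0,0,0],"jaw": 1}

```text
t: 28.8
ee_pos: [539.1, -92.0, 128.3]
ee_rot: [3.141, -0.035, 0.004]
wrist_force: [4.5, 2.1, 3.5]
opening: 8.6
```

Request:
arm_command:
  moves:
    - {"travel": [0,3,0],"turn": [0,0,0],"jaw": 1}
    - {"travel": [0,2,0],"turn": [0,0,0],"jaw": 1}
    - {"travel": [0,2,0],"turn": [0,0,0],"jaw": 1}
    - {"travel": [0,2,0],"turn": [0,0,0],"jaw": 1}
    - {"travel": [0,1,0],"turn": [0,0,0],"jaw": 1}
    - {"travel": [0,0,0],"turn": [0,0,0],"jaw": 1}

```text
t: 29.3
ee_pos: [539.0, -96.8, 128.3]
ee_rot: [-3.133, 0.031, -0.004]
wrist_force: [6.0, 11.7, 5.1]
opening: 8.4
```

Request:
arm_command:
  moves:
    - {"travel": [0,0,0],"turn": [0,0,0],"jaw": 0.1}
    - {"travel": [0,0,0],"turn": [0,0,0],"jaw": 0.1}
    - {"travel": [0,0,0],"turn": [0,0,0],"jaw": 0.1}
    - {"travel": [0,0,0],"turn": [0,0,0],"jaw": 0.1}
    - {"travel": [0,0,-10],"turn": [0,0,0],"jaw": 0.1}
    - {"travel": [0,0,-25],"turn": [0,0,0],"jaw": 0.1}
    - {"travel": [0,0,-35],"turn": [0,0,0],"jaw": 0.1}
    - {"travel": [-15,0,-35],"turn": [0,0,0],"jaw": 0}
    - {"travel": [-30,0,-30],"turn": [0,0,0],"jaw": 0}
    - {"travel": [-35,0,-20],"turn": [0,0,0],"jaw": 0}
    - {"travel": [-30,0,0],"turn": [0,0,0],"jaw": 0}
    - {"travel": [-10,0,0],"turn": [0,0,0],"jaw": 0}

```text
t: 30.3
ee_pos: [416.1, -98.5, 284.8]
ee_rot: [3.139, -0.035, 0.004]
wrist_force: [0.4, 0.5, -0.0]
opening: 46.7
```

```bash
python3 - <<'E'
from h import *
for c in('scene','top'): cv2.imwrite(f'pics/{c}11.png',bot.capture(c))
t=cv2.imread('pics/top11.png');s=cv2.imread('pics/scene11.png')
cv2.imwrite('pics/a11.png',cv2.resize(t[130:260,240:440],None,fx=4,fy=4,interpolation=cv2.INTER_CUBIC))
cv2.imwrite('pics/c11.png',cv2.resize(s[90:260,180:340],None,fx=3.5,fy=3.5,interpolation=cv2.INTER_CUBIC))
cv2.imwrite('pics/d11.png',np.hstack([cv2.resize(s[98:128,250:290],None,fx=14,fy=14,interpolation=cv2.INTER_CUBIC)[:420],cv2.resize(t[184:214,382:410],None,fx=14,fy=14,interpolation=cv2.INTER_CUBIC)]))
go(0,0,0)
E
```

```text
t 30.4 p [417.4 -98.4 282.8] head -1.29 tilt [ 1.2e-03 -8.0e-04 -1.0e+00] open 47.1 F [0.2 0.1 0.1]
turn z -0.0 travel(after turn) [-419.7  -89.1  185.2] before [-419.7  -89.1  185.2]
```

View pics/a11.png

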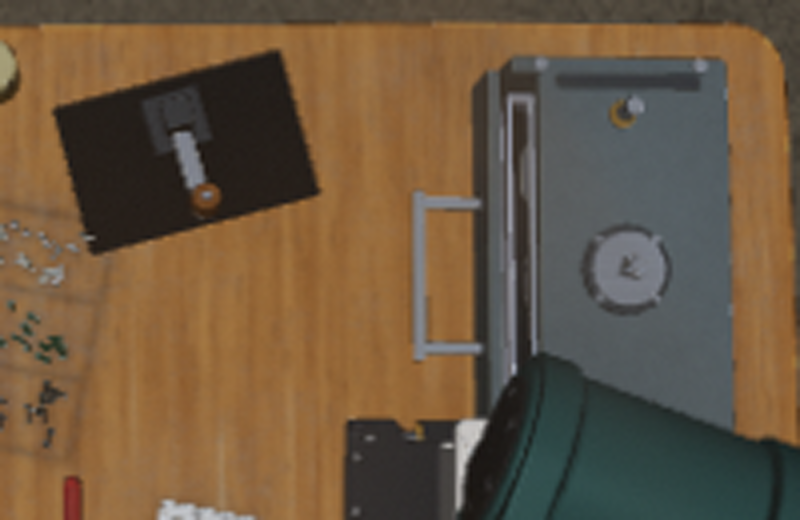

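View pics/c11.png

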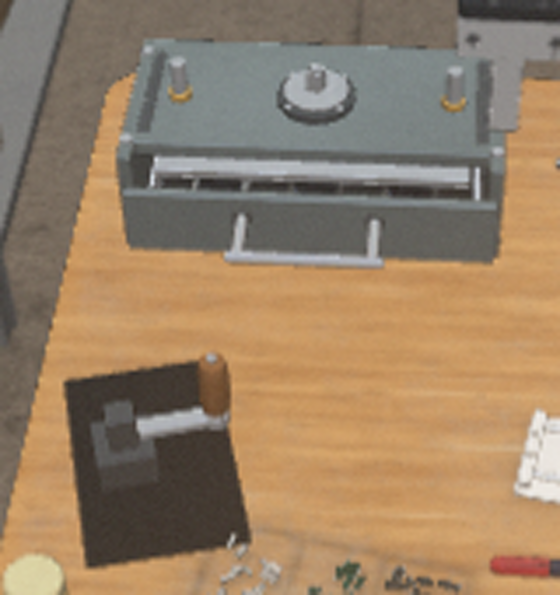

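View pics/d11.png

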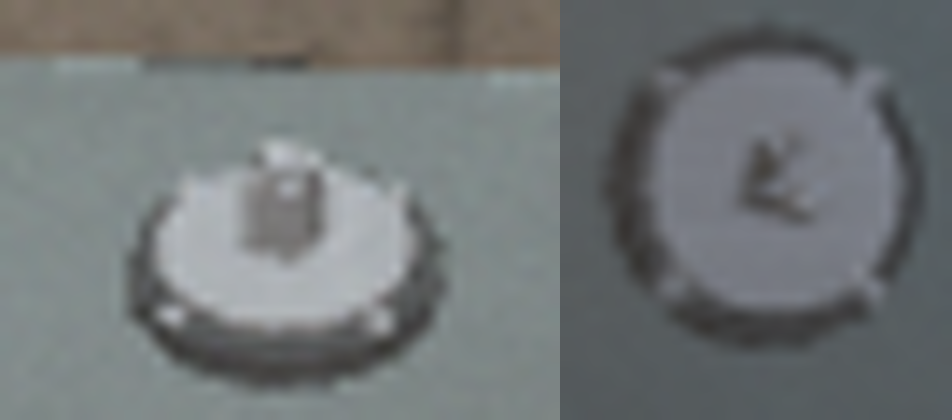

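```bash
python3 - <<'E'
from h import *
t=cv2.imread('pics/top11.png');s=cv2.imread('pics/scene11.png')
f=lambda im:np.clip((im.astype(float)-10)*2.2,0,255).astype(np.uint8)
a=cv2.resize(f(t[146:188,268:300]),None,fx=12,fy=12,interpolation=cv2.INTER_CUBIC)
b=cv2.resize(f(s[188:236,200:250]),None,fx=10.5,fy=10.5,interpolation=cv2.INTER_CUBIC)[:504]
cv2.imwrite('pics/f11.png',np.hstack([np.pad(a,((0,0),(0,0),(0,0))),b]) if a.shape[0]==b.shape[0] else b)
A=lambda x,y:(240+(x+.5)/4-.5,130+(y+.5)/4-.5)
C=lambda x,y:(180+(x+.5)/3.5-.5,90+(y+.5)/3.5-.5)
print('handle',unproj('top',A(205,193),91),unproj('scene',C(211,356),91),tri(A(205,193),C(211,356)))
print('neck',unproj('top',A(180,105),58),unproj('scene',C(119,406),58),tri(A(180,105),C(119,406)))
E
```

```text
handle [[602.04904619  52.08959825  91.        ]] [[600.51747486  49.45740771  91.        ]] (array([600.8,  52.2,  94. ]), np.float64(1.6))
neck [[667.6492764   67.17225625  58.        ]] [[662.44928415  66.91307156  58.        ]] (array([664.9,  67.1,  58.6]), np.float64(5.1))
```

View pics/f11.png

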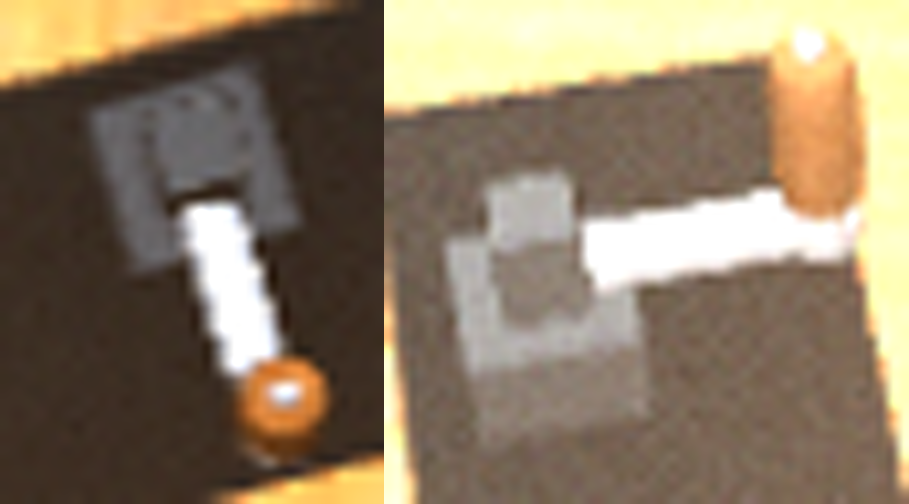

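```bash
python3 - <<'E'
from h import *
from scipy.optimize import least_squares
A=lambda x,y:(268+(x+.5)/12-.5,146+(y+.5)/12-.5)
C=lambda x,y:(200+(x-384+.5)/10.5-.5,188+(y+.5)/10.5-.5)
# crank frame: arm +x. top view: arm goes down. hub corners
obs=[('top',A(88,110),(-20,-20,29)),('top',A(252,65),(-20,20,29)),('top',A(300,222),(20,20,29)),('top',A(133,272),(20,-20,29)),
('scene',C(472,375),(-20,-20,29)),('scene',C(640,345),(20,-20,29)),('scene',C(445,240),(-20,20,29)),
('scene',C(493,252),(-10,-10,58)),('scene',C(585,245),(10,-10,58)),('scene',C(487,185),(-10,10,58)),('scene',C(570,172),(10,10,58)),
('top',A(284,393),(65,0,91)),('scene',C(810,42),(65,0,91))]
def P(p,b): c,s=np.cos(p[2]),np.sin(p[2]); return [p[0]+c*b[0]-s*b[1],p[1]+s*b[0]+c*b[1],b[2]]
def r(p): return np.concatenate([proj(c,P(p,b))[0]-uv for c,uv,b in obs])
for flip in(1,-1):
    if flip<0: obs=[(c,u,(b[0],-b[1],b[2])) for c,u,b in obs]
    q=least_squares(r,[664,67,np.radians(-167)],loss='soft_l1'); print(flip,q.x[:2].round(1),np.degrees(q.x[2]).round(1),q.cost.round(2)); print(q.fun.reshape(-1,2).round(1).tolist() if q.cost<30 else '')
E
```

```text
1 [662.3  71.1] -162.9 3.52
[[-0.8, 0.5], [-0.9, 0.0], [-0.5, 0.4], [-0.2, 0.5], [-0.2, -0.3], [0.6, -0.7], [-0.2, 0.1], [-0.1, -0.6], [-0.3, -1.5], [-0.8, -0.5], [-0.2, -0.8], [-0.3, 0.3], [-0.1, 0.6]]
-1 [664.   56.5] -177.9 122.07
```

Request:
arm_command:
  moves:
    - {"travel": [0,0,0],"turn": [0,0,-6],"jaw": 0}
    - {"travel": [0,0,0],"turn": [0,0,-6.2],"jaw": 0}
    - {"travel": [0,0,0],"turn": [0,0,-6.1],"jaw": 0}

```text
t: 30.65
ee_pos: [419.4, -98.5, 281.0]
ee_rot: [-3.105, -0.474, 0.003]
wrist_force: [1.0, -0.2, 0.2]
opening: 47.2
```

```bash
python3 - <<'E'
from h import *
go(662.4,70.8,110,17)
E
```

```text
t 30.65 p [419.4 -98.5 281. ] head 17.38 tilt [-1.8e-03  7.0e-04 -1.0e+00] open 47.2 F [ 1.  -0.2  0.2]
turn z 0.38 travel(after turn) [282.  -90.7  73.7] before [282.6 -88.9  73.7]
```

Request:
arm_command:
  moves:
    - {"travel": [12,-4,0],"turn": [0,0,0.3],"jaw": 0}
    - {"travel": [25,-8,0],"turn": [0,0,0],"jaw": 0}
    - {"travel": [35,-11,0],"turn": [0,0,0],"jaw": 0}
    - {"travel": [36,-12,0],"turn": [0,0,0],"jaw": 0}
    - {"travel": [36,-12,0],"turn": [0,0,0],"jaw": 0}
    - {"travel": [36,-12,0],"turn": [0,0,0],"jaw": 0}
    - {"travel": [36,-12,10],"turn": [0,0,0],"jaw": 0}
    - {"travel": [34,-10,20],"turn": [0,0,0],"jaw": 0}
    - {"travel": [22,-7,25],"turn": [0,0,0],"jaw": 0}
    - {"travel": [10,-3,15],"turn": [0,0,0],"jaw": 0}
    - {"travel": [0,0,5],"turn": [0,0,0],"jaw": 0}
    - {"travel": [0,0,0],"turn": [0,0,0],"jaw": 0}

```text
t: 31.65
ee_pos: [661.8, 70.7, 202.3]
ee_rot: [-3.107, -0.46, 0.012]
wrist_force: [-0.1, -0.9, 0.4]
opening: 47.5
```

```bash
python3 - <<'E'
from h import *
go(662.4,70.8,32,17)
s=bot.capture('scene');cv2.imwrite('pics/g.png',cv2.resize(s[150:260,170:290],None,fx=5,fy=5,interpolation=cv2.INTER_CUBIC))
E
```

```text
t 31.65 p [661.8  70.7 202.3] head 16.83 tilt [-7.8e-03 -5.0e-04 -1.0e+00] open 47.5 F [-0.1 -0.9  0.4]
turn z -0.17 travel(after turn) [ 1.1  0.2 73.3] before [ 1.1  0.2 73.3]
```

View pics/g.png

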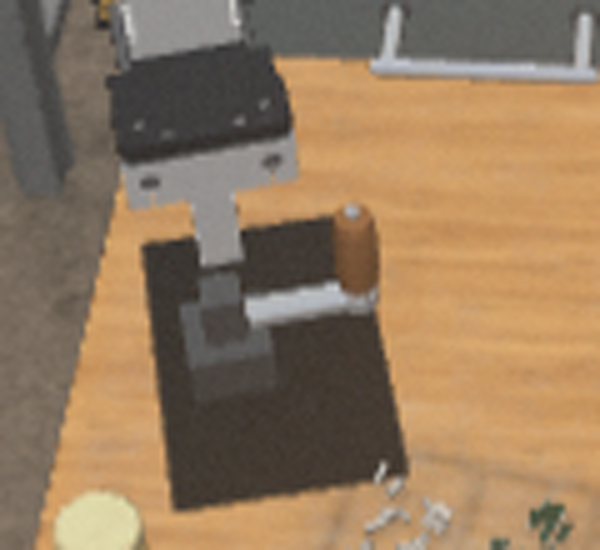

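Request:
arm_command:
  moves:
    - {"travel": [0,0,10],"turn": [0,0,0],"jaw": 0}
    - {"travel": [0,0,20],"turn": [0,0,0],"jaw": 0}
    - {"travel": [0,0,18],"turn": [0,0,0],"jaw": 0}
    - {"travel": [0,0,10],"turn": [0,0,0],"jaw": 0}
    - {"travel": [0,0,5],"turn": [0,0,0],"jaw": 0}
    - {"travel": [0,0,0],"turn": [0,0,0],"jaw": 0}
    - {"travel": [0,0,0],"turn": [0,0,0],"jaw": 0}

```text
t: 32.28
ee_pos: [662.6, 70.0, 145.3]
ee_rot: [3.108, 0.458, 0.003]
wrist_force: [0.7, -0.4, 0.1]
opening: 46.9
```

```bash
python3 - <<'E'
from h import *
go(662.4,70.8,32,17)
E
```

```text
t 32.2833 p [662.6  70.  145.3] head 16.76 tilt [ 1.7e-03 -1.0e-04 -1.0e+00] open 46.9 F [ 0.7 -0.4  0.1]
turn z -0.24 travel(after turn) [ 0.1 -0.8 16.3] before [ 0.1 -0.8 16.3]
```

Request:
arm_command:
  moves:
    - {"travel": [0,-0.8,8],"turn": [0,0,0],"jaw": 0}
    - {"travel": [0,0,6],"turn": [0,0,0],"jaw": 0}
    - {"travel": [0,0,1.5],"turn": [0,0,0],"jaw": 0}
    - {"travel": [0,0,0],"turn": [0,0,0],"jaw": 0}
    - {"travel": [0,0,0],"turn": [0,0,0],"jaw": 1}
    - {"travel": [0,0,0],"turn": [0,0,0],"jaw": 1}
    - {"travel": [0,0,0],"turn": [0,0,0],"jaw": 1}
    - {"travel": [0,0,0],"turn": [0,0,0],"jaw": 1}
    - {"travel": [0,0,0],"turn": [0,0,0],"jaw": 1}
    - {"travel": [0,0,0],"turn": [0,0,0],"jaw": 1}
  newtons: 30

```text
t: 33.12
ee_pos: [662.4, 70.8, 129.0]
ee_rot: [3.107, 0.458, 0.002]
wrist_force: [1.0, -1.3, 0.5]
opening: 19.9
```

```bash
python3 - <<'E'
from h import *
go(662.4,70.8,32,17)
E
```

```text
t 33.1167 p [662.4  70.8 129. ] head 16.77 tilt [ 1.1e-03 -6.0e-04 -1.0e+00] open 19.9 F [ 1.  -1.3  0.5]
turn z -0.23 travel(after turn) [ 0. -0. -0.] before [ 0. -0. -0.]
```

```bash
python3 - <<'E'
from h import *
T=lambda x,y:(382+(x-560+.5)/14-.5,184+(y+.5)/14-.5)
Sx=lambda x,y:(250+(x+.5)/14-.5,98+(y+.5)/14-.5)
print(unproj('top',T(777,182),100),unproj('scene',Sx(283,243),100))
print('bolts',unproj('top',T(771.5,188),96),unproj('scene',Sx(285,245),98))
print('shaft top',unproj('scene',Sx(287,152),121))
# current crank check vs images: predicted arm handle position vs observed
s=bot.sense()
E
```

```text
[[ 549.15240167 -227.34555093  100.        ]] [[ 548.56810552 -224.63074565  100.        ]]
bolts [[ 548.40744287 -227.42759768   96.        ]] [[ 548.33829709 -226.63008572   98.        ]]
shaft top [[ 547.51269241 -225.11149371  121.        ]]
```

Request:
arm_command:
  moves:
    - {"travel": [0,0,-8],"turn": [0,0,0],"jaw": 1}
    - {"travel": [0,0,-20],"turn": [0,0,0],"jaw": 1}
    - {"travel": [0,0,-30],"turn": [0,0,0],"jaw": 1}
    - {"travel": [0,0,-35],"turn": [0,0,0],"jaw": 1}
    - {"travel": [0,0,-35],"turn": [0,0,-6.2],"jaw": 1}
    - {"travel": [0,0,-30],"turn": [0,0,-6.2],"jaw": 1}
    - {"travel": [0,0,-17],"turn": [0,0,-6.2],"jaw": 1}
    - {"travel": [0,0,-5],"turn": [0,0,-6.2],"jaw": 1}
    - {"travel": [0,0,0],"turn": [0,0,-6.2],"jaw": 1}
    - {"travel": [0,0,0],"turn": [0,0,-6.2],"jaw": 1}
    - {"travel": [0,0,0],"turn": [0,0,0],"jaw": 1}

```text
t: 34.03
ee_pos: [661.6, 71.3, 308.1]
ee_rot: [-2.797, -1.428, 0.002]
wrist_force: [-0.5, 0.6, -3.3]
opening: 19.7
```

```bash
python3 - <<'E'
from h import *
go(548,-226,190,54)
E
```

```text
t 34.0333 p [661.6  71.3 308.1] head 54.1 tilt [-1.8e-03  3.0e-04 -1.0e+00] open 19.7 F [-0.5  0.6 -3.3]
turn z 0.1 travel(after turn) [-307.3   82.9   21.2] before [-307.4   82.3   21.2]
```

Request:
arm_command:
  moves:
    - {"travel": [-12,3,0],"turn": [0,0,0],"jaw": 1}
    - {"travel": [-24,6,0],"turn": [0,0,0],"jaw": 1}
    - {"travel": [-33,9,0],"turn": [0,0,0],"jaw": 1}
    - {"travel": [-33,9,0],"turn": [0,0,0],"jaw": 1}
    - {"travel": [-33,9,0],"turn": [0,0,0],"jaw": 1}
    - {"travel": [-33,9,0],"turn": [0,0,0],"jaw": 1}
    - {"travel": [-33,9,0],"turn": [0,0,0],"jaw": 1}
    - {"travel": [-33,9,0],"turn": [0,0,0],"jaw": 1}
    - {"travel": [-33,9,0],"turn": [0,0,0],"jaw": 1}
    - {"travel": [-23,6,0],"turn": [0,0,0],"jaw": 1}
    - {"travel": [-12,3,0],"turn": [0,0,0],"jaw": 1}
    - {"travel": [-5,1.5,0],"turn": [0,0,0],"jaw": 1}

```text
t: 35.03
ee_pos: [546.8, -227.8, 308.3]
ee_rot: [-2.802, -1.419, 0.001]
wrist_force: [-0.4, 0.1, -3.7]
opening: 19.6
```

Request:
arm_command:
  moves:
    - {"travel": [0,0,10],"turn": [0,0,0],"jaw": 1}
    - {"travel": [0,0,15],"turn": [0,0,0],"jaw": 1}
    - {"travel": [0,0,10],"turn": [0,0,0],"jaw": 1}
    - {"travel": [0,0,0],"turn": [0,0,0],"jaw": 1}
    - {"travel": [0,0,0],"turn": [0,0,0],"jaw": 1}

```text
t: 35.45
ee_pos: [548.2, -224.3, 272.0]
ee_rot: [-2.796, -1.427, 0.002]
wrist_force: [-0.0, 0.2, -3.2]
opening: 20.0
```

```bash
python3 - <<'E'
from h import *
go(548.3,-226,140,54)
for c in('scene','top'): cv2.imwrite(f'pics/{c}12.png',bot.capture(c))
s=cv2.imread('pics/scene12.png');t=cv2.imread('pics/top12.png')
cv2.imwrite('pics/h.png',cv2.resize(s[50:170,200:340],None,fx=5,fy=5,interpolation=cv2.INTER_CUBIC))
cv2.imwrite('pics/h2.png',cv2.resize(t[140:260,330:440],None,fx=5,fy=5,interpolation=cv2.INTER_CUBIC))
E
```

```text
t 35.45 p [ 548.2 -224.3  272. ] head 54.07 tilt [-0.0027  0.0017 -1.    ] open 20.0 F [-0.   0.2 -3.2]
turn z 0.07 travel(after turn) [-1.3  1.1 35. ] before [-1.3  1.1 35. ]
```

View pics/h.png

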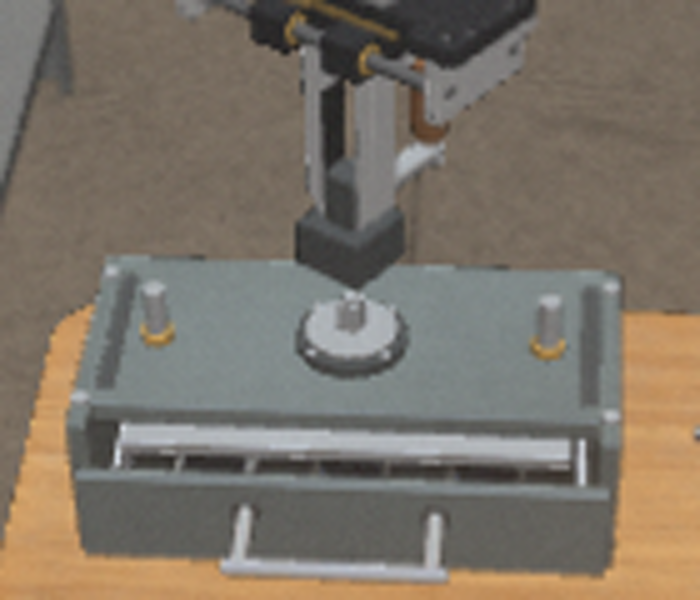

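View pics/h2.png

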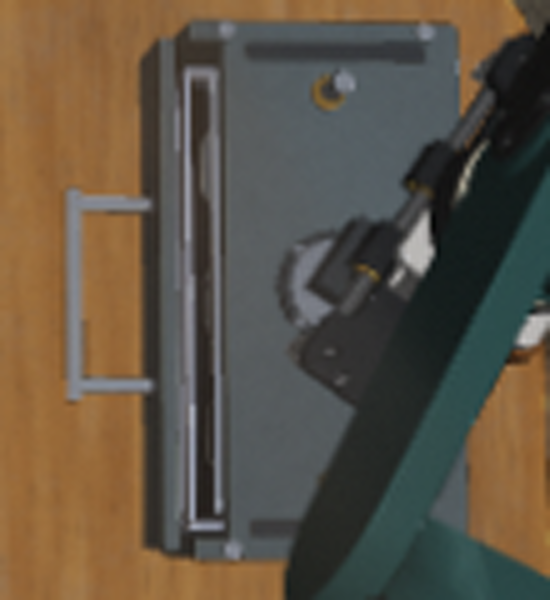

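```bash
python3 - <<'E'
from h import *
H=lambda x,y:np.array((200+(x+.5)/5-.5,50+(y+.5)/5-.5))
p=np.array([548.2,-224.3,146])
for a,o in((99,(357,288)),(9,(297,258)),(189,(403,253))):
    q=p+[28.28*np.cos(np.radians(a)),28.28*np.sin(np.radians(a)),0]; print(proj('scene',q)[0].round(2),H(*o).round(2))
    q[2]+=26; print(' top',((proj('scene',q)[0]-[200,50]+.5)*5-.5).round(1))
E
```

```text
[270.67 107.28] [271.  107.2]
 top [354.6 246.3]
[258.75 101.52] [259.  101.2]
 top [294.1 217.7]
[280.43  99.99] [280.2 100.2]
 top [404.2 210.1]
```

Request:
arm_command:
  moves:
    - {"travel": [-1.1,0.5,6],"turn": [0,0,0],"jaw": 1}
    - {"travel": [0,0,8],"turn": [0,0,0],"jaw": 1}
    - {"travel": [0,0,6],"turn": [0,0,0],"jaw": 1}
    - {"travel": [0,0,1],"turn": [0,0,0],"jaw": 1}
    - {"travel": [0,0,0],"turn": [0,0,0],"jaw": 1}
    - {"travel": [0,0,0],"turn": [0,0,0],"jaw": 1}
    - {"travel": [0,0,0],"turn": [0,0,0],"jaw": 1}

```text
t: 36.13
ee_pos: [548.1, -227.1, 253.0]
ee_rot: [2.799, 1.425, 0.001]
wrist_force: [-0.1, 0.5, -3.1]
opening: 20.1
```

```bash
python3 - <<'E'
from h import *
go(548.,-225.5,129,54)
s=bot.capture('scene')
cv2.imwrite('pics/i.png',cv2.resize(s[80:130,240:300],None,fx=10,fy=10,interpolation=cv2.INTER_CUBIC))
E
```

```text
t 36.1333 p [ 548.1 -227.1  253. ] head 53.98 tilt [ 6.e-04 -4.e-04 -1.e+00] open 20.1 F [-0.1  0.5 -3.1]
turn z -0.02 travel(after turn) [ 1.2 -1.  27. ] before [ 1.2 -1.  27. ]
```

View pics/i.png

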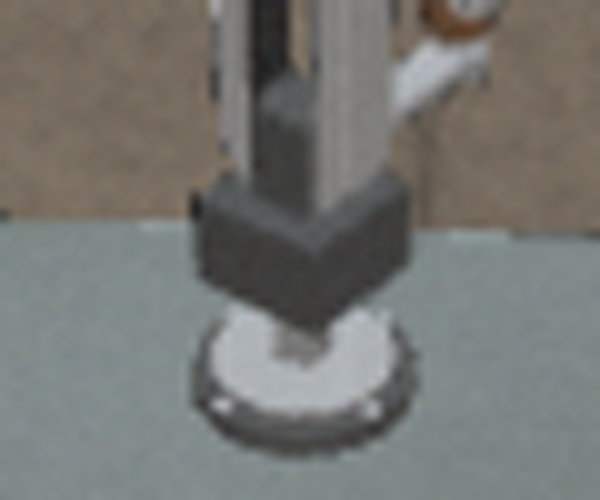

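Request:
arm_command:
  moves:
    - {"travel": [0.6,-0.5,2],"turn": [0,0,0],"jaw": 1}
    - {"travel": [0,0,2],"turn": [0,0,0],"jaw": 1}
    - {"travel": [0,0,2],"turn": [0,0,0],"jaw": 1}
    - {"travel": [0,0,2],"turn": [0,0,0],"jaw": 1}
    - {"travel": [0,0,2],"turn": [0,0,0],"jaw": 1}
    - {"travel": [0,0,0],"turn": [0,0,0],"jaw": 1}

```text
t: 36.68
ee_pos: [547.9, -226.1, 242.8]
ee_rot: [2.799, 1.426, -0.0]
wrist_force: [-0.6, 0.4, -1.3]
opening: 19.7
```

Request:
arm_command:
  moves:
    - {"travel": [0,0,1.5],"turn": [0,0,0],"jaw": 1}
    - {"travel": [0,0,1.5],"turn": [0,0,0],"jaw": 1}
    - {"travel": [0,0,1.5],"turn": [0,0,0],"jaw": 1}
    - {"travel": [0,0,0],"turn": [0,0,0],"jaw": 1}

```text
t: 37.02
ee_pos: [548.0, -226.2, 241.9]
ee_rot: [2.797, 1.425, 0.003]
wrist_force: [-4.1, 2.2, 9.7]
opening: 19.6
```

```bash
python3 - <<'E'
from h import *
s=bot.sense();print(s['moment'],s['wrist_force']);go(548,-225.5,129,54)
E
```

```text
[ 0.40443042  0.87154439 -0.03112769] [-4.12355087  2.23782272  9.66201836]
t 37.0167 p [ 548.  -226.2  241.9] head 53.99 tilt [ 0.0027 -0.0017 -1.    ] open 19.6 F [-4.1  2.2  9.7]
turn z -0.01 travel(after turn) [ 0.6 -0.4 15.9] before [ 0.6 -0.4 15.9]
```

Request:
arm_command:
  moves:
    - {"travel": [0,-0.5,-1],"turn": [0,0,0],"jaw": 1}
    - {"travel": [0,-0.5,0],"turn": [0,0,0],"jaw": 1}
    - {"travel": [0,0,1],"turn": [0,0,0],"jaw": 1}
    - {"travel": [0,0,0],"turn": [0,0,0],"jaw": 1}

```text
t: 37.35
ee_pos: [547.6, -225.9, 242.1]
ee_rot: [2.795, 1.424, 0.004]
wrist_force: [-2.9, 0.8, 8.7]
opening: 19.7
```

```bash
python3 - <<'E'
from h import *
s=bot.sense();print(s['moment'],s['wrist_force']);go(548,-225.5,129,54)
E
```

```text
[0.17068719 0.60925151 0.03138712] [-2.86114136  0.82173741  8.67980568]
t 37.35 p [ 547.6 -225.9  242.1] head 53.98 tilt [ 0.0044 -0.0027 -1.    ] open 19.7 F [-2.9  0.8  8.7]
turn z -0.02 travel(after turn) [ 0.6 -0.  16.1] before [ 0.6 -0.  16.1]
```

Request:
arm_command:
  moves:
    - {"travel": [0,-0.7,0],"turn": [0,0,0],"jaw": 1}
    - {"travel": [0,0,0],"turn": [0,0,0],"jaw": 1}
    - {"travel": [0,0,0],"turn": [0,0,3],"jaw": 1}
    - {"travel": [0,0,0],"turn": [0,0,3],"jaw": 1}
    - {"travel": [0,0,0],"turn": [0,0,0],"jaw": 1}

```text
t: 37.77
ee_pos: [547.7, -225.7, 242.2]
ee_rot: [2.866, 1.273, 0.007]
wrist_force: [-1.0, 0.3, 8.3]
opening: 19.6
```

```bash
python3 - <<'E'
from h import *
s=bot.sense();print(s['moment'],s['wrist_force']);go(548,-225.5,129,54)
E
```

```text
[0.0604591  0.19081613 0.01577239] [-1.04659387  0.29273244  8.26599676]
t 37.7667 p [ 547.7 -225.7  242.2] head 47.89 tilt [ 0.0065 -0.0034 -1.    ] open 19.6 F [-1.   0.3  8.3]
turn z -6.11 travel(after turn) [ 0.3 -0.  16.2] before [ 0.3 -0.  16.2]
```

Request:
arm_command:
  moves:
    - {"travel": [0,0,0],"turn": [0,0,-3],"jaw": 1}
    - {"travel": [0,0,0],"turn": [0,0,-3],"jaw": 1}
    - {"travel": [0,0,0],"turn": [0,0,-3],"jaw": 1}
    - {"travel": [0,0,0],"turn": [0,0,-3],"jaw": 1}
    - {"travel": [0,0,0],"turn": [0,0,0],"jaw": 1}

```text
t: 38.18
ee_pos: [547.1, -226.3, 241.9]
ee_rot: [2.714, 1.569, 0.003]
wrist_force: [-1.2, -0.5, 7.9]
opening: 19.8
```

```bash
python3 - <<'E'
from h import *
s=bot.sense();print(s['moment'],s['wrist_force']);go(548,-225.5,129,54)
im=bot.capture('scene')
cv2.imwrite('pics/j.png',cv2.resize(im[80:130,240:300],None,fx=10,fy=10,interpolation=cv2.INTER_CUBIC))
E
```

```text
[-0.18963892  0.39214952 -0.04546839] [-1.19749418 -0.51451912  7.86478637]
t 38.1833 p [ 547.1 -226.3  241.9] head 60.05 tilt [ 0.0047 -0.0046 -1.    ] open 19.8 F [-1.2 -0.5  7.9]
turn z 6.05 travel(after turn) [ 1.2  0.1 15.9] before [ 1.1  0.2 15.9]
```

View pics/j.png

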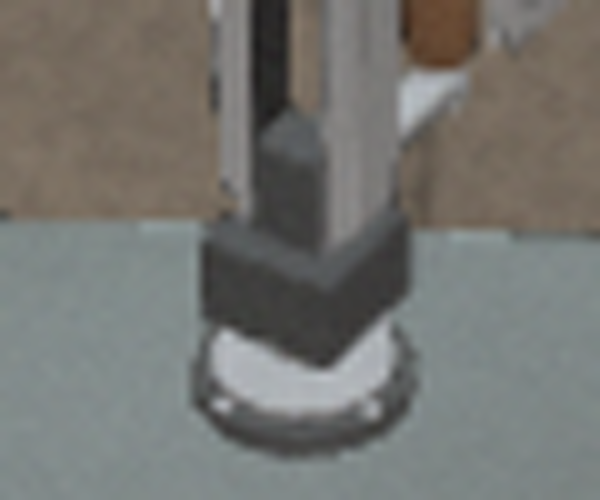

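Request:
arm_command:
  moves:
    - {"travel": [-0.6,0,0],"turn": [0,0,0],"jaw": 1}
    - {"travel": [-0.6,0,0],"turn": [0,0,0],"jaw": 1}
    - {"travel": [0,0,0],"turn": [0,0,0],"jaw": 1}

```text
t: 38.48
ee_pos: [546.9, -226.7, 241.9]
ee_rot: [2.716, 1.568, 0.006]
wrist_force: [-1.5, 0.6, 7.4]
opening: 19.6
```

```bash
python3 - <<'E'
from h import *
s=bot.sense();print(s['moment'],s['wrist_force']);go(548,-225.5,129,54)
E
```

```text
[0.15405384 0.17473621 0.02188787] [-1.53927285  0.59628929  7.38815303]
t 38.4833 p [ 546.9 -226.7  241.9] head 59.98 tilt [ 0.0058 -0.0029 -1.    ] open 19.6 F [-1.5  0.6  7.4]
turn z 5.98 travel(after turn) [ 1.6  0.  15.9] before [ 1.6  0.2 15.9]
```

Request:
arm_command:
  moves:
    - {"travel": [-0.4,-0.6,0],"turn": [0,0,0],"jaw": 1}
    - {"travel": [0.4,-0.7,0],"turn": [0,0,0],"jaw": 1}
    - {"travel": [0,0,0],"turn": [0,0,3],"jaw": 1}
    - {"travel": [0,0,0],"turn": [0,0,3],"jaw": 1}
    - {"travel": [0,0,0],"turn": [0,0,0],"jaw": 1}

```text
t: 38.9
ee_pos: [546.7, -226.1, 242.1]
ee_rot: [2.794, 1.421, 0.01]
wrist_force: [1.5, 1.1, 7.4]
opening: 19.7
```

```bash
python3 - <<'E'
from h import *
s=bot.sense();print(s['moment'],s['wrist_force']);go(548,-225.5,129,54)
E
```

```text
[ 0.10663044 -0.39852984 -0.02218229] [1.50262674 1.05168333 7.39770597]
t 38.9 p [ 546.7 -226.1  242.1] head 53.9 tilt [ 0.0087 -0.0034 -1.    ] open 19.7 F [1.5 1.1 7.4]
turn z -0.1 travel(after turn) [ 1.2  0.5 16.1] before [ 1.2  0.5 16.1]
```

Request:
arm_command:
  moves:
    - {"travel": [0.2,0.3,0.5],"turn": [0,0,0],"jaw": 1}
    - {"travel": [0,0,0],"turn": [0,0,3],"jaw": 1}
    - {"travel": [0,0,0],"turn": [0,0,3],"jaw": 1}
    - {"travel": [0,0,0],"turn": [0,0,3],"jaw": 1}
    - {"travel": [0,0,0],"turn": [0,0,3],"jaw": 1}
    - {"travel": [0,0,0],"turn": [0,0,0],"jaw": 1}

```text
t: 39.4
ee_pos: [547.3, -225.9, 242.1]
ee_rot: [2.928, 1.121, 0.012]
wrist_force: [1.2, 1.2, 8.6]
opening: 19.7
```

```bash
python3 - <<'E'
from h import *
s=bot.sense();print(s['moment'],s['wrist_force']);go(548,-225.5,129,54)
E
```

```text
[ 0.20544236 -0.34147275 -0.02325052] [1.2437768  1.23472937 8.63064259]
t 39.4 p [ 547.3 -225.9  242.1] head 41.91 tilt [ 0.0095 -0.0034 -0.9999] open 19.7 F [1.2 1.2 8.6]
turn z -12.09 travel(after turn) [ 0.7  0.2 16.1] before [ 0.7  0.  16.1]
```

Request:
arm_command:
  moves:
    - {"travel": [0,0,0],"turn": [0,0,-5],"jaw": 1}
    - {"travel": [0,0,0],"turn": [0,0,-5],"jaw": 1}
    - {"travel": [0,0,0],"turn": [0,0,-5],"jaw": 1}
    - {"travel": [0,0,0],"turn": [0,0,-5],"jaw": 1}
    - {"travel": [0,0,0],"turn": [0,0,-3],"jaw": 1}
    - {"travel": [0,0,0],"turn": [0,0,-3],"jaw": 1}
    - {"travel": [0,0,0],"turn": [0,0,0],"jaw": 1}

```text
t: 39.98
ee_pos: [546.5, -227.1, 241.8]
ee_rot: [2.596, 1.753, 0.005]
wrist_force: [0.8, -1.6, 7.4]
opening: 19.8
```

```bash
python3 - <<'E'
from h import *
s=bot.sense();print(s['moment'],s['wrist_force']);go(548,-225.5,129,54)
E
```

```text
[-0.33713979 -0.07915846 -0.04438662] [ 0.79429279 -1.61753598  7.39285693]
t 39.9833 p [ 546.5 -227.1  241.8] head 68.05 tilt [ 0.0074 -0.0057 -1.    ] open 19.8 F [ 0.8 -1.6  7.4]
turn z 14.05 travel(after turn) [ 2.2  0.1 15.8] before [ 2.   0.6 15.8]
```

Request:
arm_command:
  moves:
    - {"travel": [0,0,-8],"turn": [0,0,4],"jaw": 1}
    - {"travel": [0,0,-15],"turn": [0,0,5],"jaw": 1}
    - {"travel": [0,0,-15],"turn": [0,0,5],"jaw": 1}
    - {"travel": [0,0,-8],"turn": [0,0,0],"jaw": 1}
    - {"travel": [0,0,0],"turn": [0,0,0],"jaw": 1}
    - {"travel": [0,0,0],"turn": [0,0,0],"jaw": 1}

```text
t: 40.48
ee_pos: [545.3, -225.6, 283.6]
ee_rot: [2.798, 1.428, 0.0]
wrist_force: [-0.3, 0.5, -3.7]
opening: 19.7
```

```bash
python3 - <<'E'
from h import *
s=bot.sense();print(s['moment'],s['wrist_force']);go(548,-225.5,129,54)
ims=[bot.capture('scene') for _ in range(6)]
im=np.mean(ims,0); cv2.imwrite('pics/scene13.png',im.astype(np.uint8))
f=lambda a:np.clip((a-60)*1.6,0,255).astype(np.uint8)
old=cv2.imread('pics/scene11.png').astype(float)
cv2.imwrite('pics/k.png',np.hstack([cv2.resize(f(a[102:124,258:284]),None,fx=15,fy=15,interpolation=cv2.INTER_LANCZOS4) for a in(old,im)]))
cv2.imwrite('pics/k2.png',cv2.resize(im[70:130,230:310].astype(np.uint8),None,fx=8,fy=8,interpolation=cv2.INTER_CUBIC))
E
```

```text
[-0.02415899  0.00157905 -0.02597511] [-0.29687236  0.49125204 -3.66311382]
t 40.4833 p [ 545.3 -225.6  283.6] head 54.09 tilt [ 5.e-04 -4.e-04 -1.e+00] open 19.7 F [-0.3  0.5 -3.7]
turn z 0.09 travel(after turn) [ 1.7  2.1 57.6] before [ 1.7  2.1 57.6]
```

View pics/k.png

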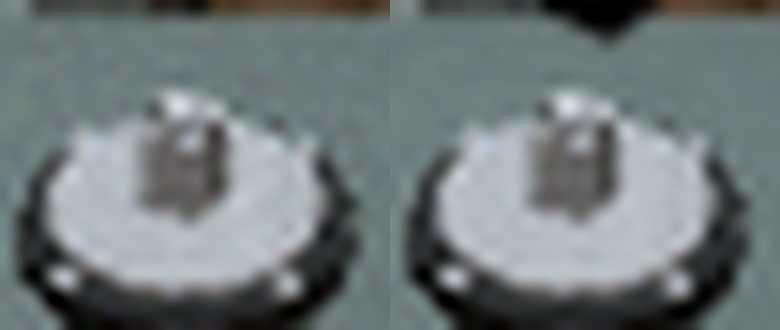

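View pics/k2.png

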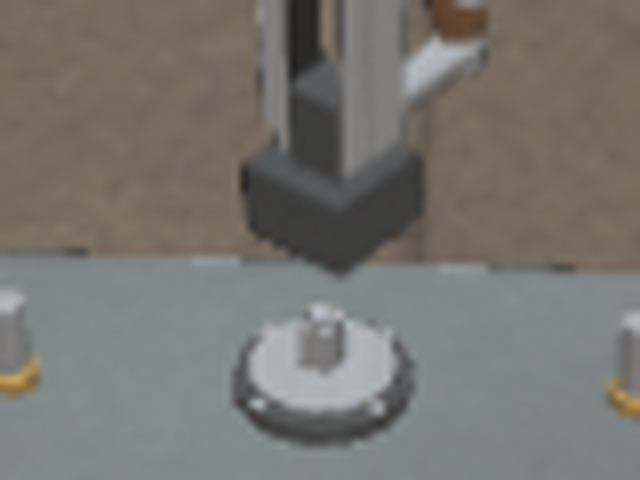

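```bash
cat > shaft.py <<'E'
from h import *
from scipy.optimize import minimize
SS=8
def cov(cam,polys,roi):
    x0,y0,x1,y1=roi; h,w=(y1-y0)*SS,(x1-x0)*SS
    lab=np.zeros((h,w),np.uint8)
    for i,P in enumerate(polys):
        q=proj(cam,P); q=((q-[x0,y0]+.5)*SS-.5)
        cv2.fillConvexPoly(lab,cv2.convexHull((q*16).round().astype(np.int32)),i+1,shift=4)
    n=len(polys)+1
    return np.stack([cv2.resize((lab==i).astype(np.float32),(x1-x0,y1-y0),interpolation=cv2.INTER_AREA) for i in range(n)],-1)
def model(p):
    x,y,yaw,zs=p[0],p[1],p[2],0
    c=[np.array([x+6*np.sqrt(2)*np.cos(yaw+a),y+6*np.sqrt(2)*np.sin(yaw+a)]) for a in np.pi/4+np.arange(4)*np.pi/2]
    f=lambda i,j,z0=100,z1=117:np.array([[*c[i],z0],[*c[j],z0],[*c[i],z1],[*c[j],z1]])
    th=np.linspace(0,2*np.pi,24,endpoint=False)
    circ=lambda r,z:np.c_[x+r*np.cos(th),y+r*np.sin(th),np.full(24,z)]
    return c,f,circ
def cost(q,imgs,full=False):
    tot=0;out=[]
    for cam,(im,roi) in imgs.items():
        x,y,yaw=q[0],q[1],np.radians(q[2])
        if cam=='top': x,y=x+q[3],y+q[4]
        c,f,circ=model((x,y,yaw))
        M=np.array(bot.calibration(cam)['camera_from_world']); o=-M[:3,:3].T@M[:3,3]
        faces=[]
        for i in range(4):
            j=(i+1)%4; n=(c[i]+c[j])/2-[x,y]
            if n@(o[:2]-(c[i]+c[j])/2)>0: faces.append(f(i,j))
        polys=[circ(27,100)]+faces+[np.array([[*k,117] for k in c]),np.r_[circ(4.5,117),circ(4.5,121)],circ(4.5,121)]
        A=cov(cam,polys,roi); A=cv2.GaussianBlur(A,(0,0),0.45) if True else A
        A=A.reshape(-1,A.shape[-1]); x0,y0,x1,y1=roi
        b=im[y0:y1,x0:x1].reshape(-1,3).astype(float)
        s,_,_,_=np.linalg.lstsq(A,b,rcond=1e-3); tot+=((A@s-b)**2).mean(); out.append(s.mean(1).round())
    return (tot,out) if full else tot
E
python3 - <<'E'
from shaft import *
s=cv2.imread('pics/scene13.png'); t=cv2.imread('pics/top11.png')
for imgs in ({'scene':(s,(262,107,280,120))},{'scene':(cv2.imread('pics/scene11.png'),(262,107,280,120))},{'top':(t,(390,189,405,204))},{'scene':(s,(262,107,280,120)),'top':(t,(390,189,405,204))}):
    R=[]
    for y0 in range(20,110,10):
        r=minimize(cost,[548,-225.5,y0]+([0,0] if 'top' in imgs else []),args=(imgs,),method='Nelder-Mead',options=dict(initial_simplex=np.array([548,-225.5,y0]+([0,0] if 'top' in imgs else []))+np.vstack([np.zeros(5 if 'top' in imgs else 3),np.diag([1.5,1.5,6]+([1.5,1.5] if 'top' in imgs else []))]),maxiter=250))
        R.append((round(r.fun,2),r.x.round(1).tolist()))
    R.sort(); print(list(imgs),R[:4])
    print(cost(R[0][1],imgs,True)[1])
E
```

```text
Traceback (most recent call last):
  File "shaft.py", line 31, in cost
    A=cov(cam,polys,roi); A=cv2.GaussianBlur(A,(0,0),0.45) if True else A
  File "shaft.py", line 8, in cov
    q=proj(cam,P); q=((q-[x0,y0]+.5)*SS-.5)
  File "h.py", line 4, in proj
    c=bot.calibration(cam);M=np.array(c['camera_from_world']);P=np.atleast_2d(P)
ValueError: time passes only in moves, steps and waits
```

```bash
python3 - <<'E'
from plant import bot
import numpy as np,pickle
pickle.dump({c:bot.calibration(c) for c in('scene','top')},open('cal.pkl','wb'))
E
sed -i "s/bot.calibration(cam)/CAL[cam]/" h.py shaft.py; sed -i "s/^from plant import bot/from plant import bot\nimport pickle;CAL=pickle.load(open('\.\/cal.pkl','rb'))/" h.py
cat > runs.py <<'E'
from shaft import *
s=cv2.imread('pics/scene13.png'); t=cv2.imread('pics/top11.png')
for imgs in ({'scene':(s,(262,107,280,120))},{'scene':(cv2.imread('pics/scene11.png'),(262,107,280,120))},{'scene':(s,(262,107,280,120)),'top':(t,(390,189,405,204))}):
    R=[]
    n=5 if 'top' in imgs else 3
    for y0 in range(20,110,10):
        i0=np.array([548,-225.5,y0,0,0.])[:n]
        r=minimize(cost,i0,args=(imgs,),method='Nelder-Mead',options=dict(initial_simplex=i0+np.vstack([np.zeros(n),np.diag([1.5,1.5,6,1.5,1.5][:n])]),maxiter=200))
        R.append((round(r.fun,2),r.x.round(1).tolist()))
    R.sort(); print(list(imgs),R[:4])
    print(cost(R[0][1],imgs,True)[1])
E
python3 runs.py
```

```text
['scene'] [(np.float64(176.15), [549.5, -225.7, 89.5]), (np.float64(186.4), [549.5, -225.7, 78.7]), (np.float64(186.65), [549.9, -225.7, 58.1]), (np.float64(186.94), [549.8, -225.7, 60.7])]
[array([125., 173., -44., 122., 165., 127., 177.])]
['scene'] [(np.float64(181.24), [549.5, -225.7, 88.1]), (np.float64(185.82), [549.5, -225.7, 78.3]), (np.float64(186.02), [549.8, -225.7, 60.7]), (np.float64(186.56), [549.5, -225.7, 73.4])]
[array([125., 173., -29., 122., 167., 128., 176.])]
['scene', 'top'] [(np.float64(230.08), [549.6, -225.7, 77.1, -0.8, -1.6]), (np.float64(234.09), [549.9, -225.7, 63.5, -1.2, -1.0]), (np.float64(234.38), [549.8, -225.7, 61.3, -1.3, -1.3]), (np.float64(235.02), [549.8, -226.0, 83.4, -0.6, -0.5])]
[array([125., 173.,  83., 129., 175., 123., 176.]), array([106., 123.,  73.,  72., 119.,  75., 127.])]
```

```bash
sed -i 's/circ(27,100)/circ(60,100)/' shaft.py; sed -i 's/(262,107,280,120)/(265,110,276,119)/g; s/(390,189,405,204)/(391,190,404,203)/' runs.py; python3 runs.py; python3 -c "
from h import *
print(proj('scene',[[548,-226,100],[548,-226,121],[554,-226,100]]))"
```

```text
['scene'] [(np.float64(38.76), [548.5, -226.4, 75.9]), (np.float64(39.19), [548.5, -226.2, 76.1]), (np.float64(39.86), [548.6, -226.2, 77.4]), (np.float64(40.86), [548.7, -226.0, 75.4])]
[array([  0., 177.,  94., 122., 171., 123.,   0.])]
['scene'] [(np.float64(42.48), [548.6, -226.4, 77.3]), (np.float64(42.76), [548.6, -226.3, 77.1]), (np.float64(42.79), [548.5, -226.1, 76.5]), (np.float64(48.22), [548.9, -226.0, 81.7])]
[array([  0., 177.,  94., 122., 171., 125.,   0.])]
['scene', 'top'] [(np.float64(56.6), [548.5, -226.3, 75.9, 0.3, -0.8]), (np.float64(57.38), [548.6, -226.3, 77.4, 0.7, -0.5]), (np.float64(59.99), [548.6, -225.9, 73.3, 0.2, -1.6]), (np.float64(61.34), [548.7, -226.2, 72.6, 0.1, -1.2])]
[array([  0., 177.,  94., 123., 170., 124.,   0.]), array([  0., 125.,  73.,  72., 120.,  66., 127.])]
[[269.99346356 114.58257998]
 [269.87159332 108.18448228]
 [267.75124211 114.52733308]]
```

Request:
arm_command:
  moves:
    - {"travel": [0,0,0],"turn": [0,0,-5.5],"jaw": 1}
    - {"travel": [0,0,0],"turn": [0,0,-5.5],"jaw": 1}
    - {"travel": [0,0,0],"turn": [0,0,-5.5],"jaw": 1}
    - {"travel": [0,0,0],"turn": [0,0,-5.5],"jaw": 1}
    - {"travel": [0,0,15],"turn": [0,0,0],"jaw": 1}
    - {"travel": [0,0,10],"turn": [0,0,0],"jaw": 1}
    - {"travel": [0,0,5],"turn": [0,0,0],"jaw": 1}
    - {"travel": [0,0,0],"turn": [0,0,0],"jaw": 1}
    - {"travel": [0,0,0],"turn": [0,0,0],"jaw": 1}

```text
t: 41.53
ee_pos: [545.0, -225.5, 252.9]
ee_rot: [-2.475, -1.933, 0.001]
wrist_force: [0.1, -0.0, -3.7]
opening: 20.0
```

```bash
python3 - <<'E'
from h import *
go(548.4,-226.2,129,76)
E
```

```text
t 41.5333 p [ 545.  -225.5  252.9] head 75.98 tilt [-1.4e-03  6.0e-04 -1.0e+00] open 20.0 F [ 0.1 -0.  -3.7]
turn z -0.02 travel(after turn) [ 0.1  3.5 26.9] before [ 0.1  3.5 26.9]
```

Request:
arm_command:
  moves:
    - {"travel": [0,1.5,0],"turn": [0,0,0],"jaw": 1}
    - {"travel": [0,1.5,0],"turn": [0,0,0],"jaw": 1}
    - {"travel": [0,0,3],"turn": [0,0,0],"jaw": 1}
    - {"travel": [0,0,3],"turn": [0,0,0],"jaw": 1}
    - {"travel": [0,0,3],"turn": [0,0,0],"jaw": 1}
    - {"travel": [0,0,1.5],"turn": [0,0,0],"jaw": 1}
    - {"travel": [0,0,1.5],"turn": [0,0,0],"jaw": 1}
    - {"travel": [0,0,1.5],"turn": [0,0,0],"jaw": 1}
    - {"travel": [0,0,0],"turn": [0,0,0],"jaw": 1}

```text
t: 42.28
ee_pos: [548.2, -226.5, 241.9]
ee_rot: [2.474, 1.932, 0.001]
wrist_force: [0.3, -0.8, -2.4]
opening: 19.7
```

```bash
python3 - <<'E'
from h import *
s=bot.sense();print(s['moment'],s['wrist_force']);go(548.4,-226.2,129,76)
E
```

```text
[-0.21972621 -0.08941459 -0.02364159] [ 0.25670248 -0.80326654 -2.36464324]
t 42.2833 p [ 548.2 -226.5  241.9] head 75.98 tilt [ 0.0017 -0.0014 -1.    ] open 19.7 F [ 0.3 -0.8 -2.4]
turn z -0.02 travel(after turn) [ 0.4  0.1 15.9] before [ 0.4  0.1 15.9]
```

Request:
arm_command:
  moves:
    - {"travel": [0,0,1.5],"turn": [0,0,0],"jaw": 1}
    - {"travel": [0,0,1.5],"turn": [0,0,0],"jaw": 1}
    - {"travel": [0,0,1.5],"turn": [0,0,0],"jaw": 1}
    - {"travel": [0,0,0],"turn": [0,0,0],"jaw": 1}

```text
t: 42.62
ee_pos: [548.5, -226.8, 235.1]
ee_rot: [2.475, 1.933, 0.0]
wrist_force: [2.4, -2.0, -4.0]
opening: 20.0
```

Request:
arm_command:
  moves:
    - {"travel": [-0.2,0.3,2],"turn": [0,0,0],"jaw": 1}
    - {"travel": [0,0,2],"turn": [0,0,0],"jaw": 1}
    - {"travel": [0,0,2],"turn": [0,0,0],"jaw": 1}
    - {"travel": [0,0,1.5],"turn": [0,0,0],"jaw": 1}
    - {"travel": [0,0,1],"turn": [0,0,0],"jaw": 1}
    - {"travel": [0,0,0],"turn": [0,0,0],"jaw": 1}

```text
t: 43.12
ee_pos: [548.5, -226.8, 227.1]
ee_rot: [2.475, 1.933, 0.0]
wrist_force: [2.6, -3.1, -1.6]
opening: 19.7
```

```bash
python3 - <<'E'
from h import *
go(548.4,-226.2,129,76)
E
```

```text
t 43.1167 p [ 548.5 -226.8  227.1] head 75.98 tilt [ 7.e-04 -8.e-04 -1.e+00] open 19.7 F [ 2.6 -3.1 -1.6]
turn z -0.02 travel(after turn) [ 0.6 -0.3  1.1] before [ 0.6 -0.3  1.1]
```

Request:
arm_command:
  moves:
    - {"travel": [0,0,1.2],"turn": [0,0,0],"jaw": 1}
    - {"travel": [0,0,0],"turn": [0,0,0],"jaw": 1}
    - {"travel": [0,0,0],"turn": [0,0,0],"jaw": 0}
    - {"travel": [0,0,0],"turn": [0,0,0],"jaw": 0}
    - {"travel": [0,0,0],"turn": [0,0,0],"jaw": 0}
    - {"travel": [0,0,-8],"turn": [0,0,0],"jaw": 0}
    - {"travel": [0,0,-20],"turn": [0,0,0],"jaw": 0}
    - {"travel": [0,0,-25],"turn": [0,0,0],"jaw": 0}
    - {"travel": [0,0,-15],"turn": [0,0,0],"jaw": 0}
    - {"travel": [0,0,-10],"turn": [0,0,0],"jaw": 0}
    - {"travel": [0,0,0],"turn": [0,0,0],"jaw": 0}

```text
t: 44.03
ee_pos: [548.9, -226.7, 307.6]
ee_rot: [2.472, 1.931, 0.004]
wrist_force: [-0.8, 0.6, 1.0]
opening: 47.1
```

```bash
python3 - <<'E'
from h import *
go(532.8,-289.5,205,76)
for c in('scene','top'): cv2.imwrite(f'pics/{c}14.png',bot.capture(c))
s=cv2.imread('pics/scene14.png')
cv2.imwrite('pics/l.png',cv2.resize(s[60:180,200:330],None,fx=5,fy=5,interpolation=cv2.INTER_CUBIC))
E
```

```text
t 44.0333 p [ 548.9 -226.7  307.6] head 76.0 tilt [ 0.0049 -0.0025 -1.    ] open 47.1 F [-0.8  0.6  1. ]
turn z -0.0 travel(after turn) [-64.8  -0.5   5.6] before [-64.8  -0.5   5.6]
```

View pics/l.png

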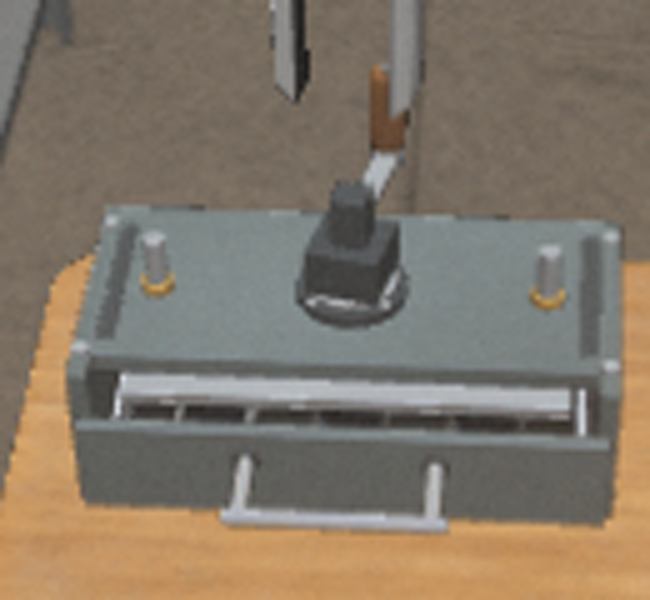

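Request:
arm_command:
  moves:
    - {"travel": [-15,0,0],"turn": [0,0,0],"jaw": 0}
    - {"travel": [-25,0,0],"turn": [0,0,0],"jaw": 0}
    - {"travel": [-18,0,0],"turn": [0,0,0],"jaw": 0}
    - {"travel": [-7,0,0],"turn": [0,0,0],"jaw": 0}
    - {"travel": [0,0,0],"turn": [0,0,0],"jaw": 0}
    - {"travel": [0,0,0],"turn": [0,0,0],"jaw": 0}

```text
t: 44.63
ee_pos: [532.2, -289.9, 302.8]
ee_rot: [-2.475, -1.931, 0.0]
wrist_force: [0.0, -0.1, 0.3]
opening: 46.9
```

```bash
python3 - <<'E'
from h import *
go(532.8,-289.5,151,76)
for c in('scene','top'): cv2.imwrite(f'pics/{c}15.png',bot.capture(c))
s=cv2.imread('pics/scene15.png')
cv2.imwrite('pics/m.png',cv2.resize(s[40:160,200:330],None,fx=5,fy=5,interpolation=cv2.INTER_CUBIC))
# handle predicted pixel
p=np.array([532.8,-289.5,188]);print(((proj('scene',p)[0]-[200,40]+.5)*5-.5),((proj('scene',p-[0,0,48])[0]-[200,40]+.5)*5-.5))
E
```

```text
t 44.6333 p [ 532.2 -289.9  302.8] head 75.92 tilt [-0.0016  0.0016 -1.    ] open 46.9 F [ 0.  -0.1  0.3]
turn z -0.08 travel(after turn) [ 0.5  0.6 54.8] before [ 0.5  0.6 54.8]
[385.57077719 167.04055722] [386.01530856 243.93829565]
```

View pics/m.png

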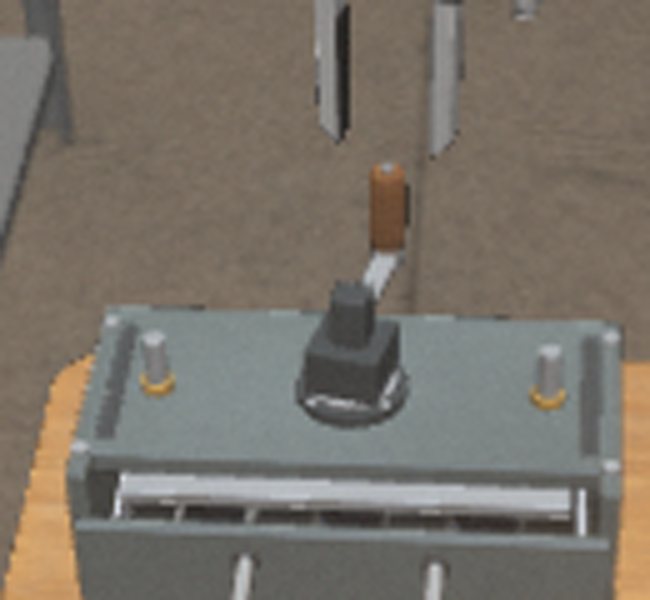

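Request:
arm_command:
  moves:
    - {"travel": [0,0,10],"turn": [0,0,0],"jaw": 0}
    - {"travel": [0,0,18],"turn": [0,0,0],"jaw": 0}
    - {"travel": [0,0,16],"turn": [0,0,0],"jaw": 0}
    - {"travel": [0,0,9],"turn": [0,0,0],"jaw": 0}
    - {"travel": [0,0,2],"turn": [0,0,0],"jaw": 0}
    - {"travel": [0,0,0],"turn": [0,0,0],"jaw": 0}
    - {"travel": [0,0,0],"turn": [0,0,0],"jaw": 1}
    - {"travel": [0,0,0],"turn": [0,0,0],"jaw": 1}
    - {"travel": [0,0,0],"turn": [0,0,0],"jaw": 1}
    - {"travel": [0,0,0],"turn": [0,0,0],"jaw": 1}
    - {"travel": [0,0,0],"turn": [0,0,0],"jaw": 1}
  newtons: 12

```text
t: 45.65
ee_pos: [532.8, -289.9, 249.8]
ee_rot: [2.475, 1.933, 0.001]
wrist_force: [1.0, 0.4, 0.9]
opening: 20.7
```

```bash
python3 - <<'E'
from h import *
go(532.8,-289.5,151,76)
E
```

```text
t 45.65 p [ 532.8 -289.9  249.8] head 75.98 tilt [ 0.0013 -0.0011 -1.    ] open 20.7 F [1.  0.4 0.9]
turn z -0.02 travel(after turn) [ 0.4 -0.1  1.8] before [ 0.4 -0.1  1.8]
```

Gripping the handle. First quarter turn.

Request:
arm_command:
  moves:
    - {"travel": [0.6,-8.5,0],"turn": [0,0,0],"jaw": 1}
    - {"travel": [1.6,-8.3,0],"turn": [0,0,0],"jaw": 1}
    - {"travel": [2.7,-8.1,0],"turn": [0,0,0],"jaw": 1}
    - {"travel": [3.8,-7.6,0],"turn": [0,0,0],"jaw": 1}
    - {"travel": [4.7,-7.1,0],"turn": [0,0,0],"jaw": 1}
    - {"travel": [5.6,-6.4,0],"turn": [0,0,0],"jaw": 1}
    - {"travel": [6.4,-5.6,0],"turn": [0,0,0],"jaw": 1}
    - {"travel": [7.1,-4.7,0],"turn": [0,0,0],"jaw": 1}
    - {"travel": [7.6,-3.8,0],"turn": [0,0,0],"jaw": 1}
    - {"travel": [8.1,-2.7,0],"turn": [0,0,0],"jaw": 1}
    - {"travel": [8.3,-1.6,0],"turn": [0,0,0],"jaw": 1}
    - {"travel": [8.5,-0.6,0],"turn": [0,0,0],"jaw": 1}

```text
t: 46.65
ee_pos: [485.7, -210.6, 249.4]
ee_rot: [2.474, 1.932, -0.0]
wrist_force: [3.9, -4.0, 1.6]
opening: 20.8
```

```bash
python3 - <<'E'
from h import *
go(548.5-65*.970,-226.8+65*.242,151,76)
s=bot.capture('scene');cv2.imwrite('pics/n.png',cv2.resize(s[40:160,200:330],None,fx=5,fy=5,interpolation=cv2.INTER_CUBIC))
E
```

```text
t 46.65 p [ 485.7 -210.6  249.4] head 75.98 tilt [ 0.0015 -0.0022 -1.    ] open 20.8 F [ 3.9 -4.   1.6]
turn z -0.02 travel(after turn) [-0.5 -0.1  1.4] before [-0.5 -0.1  1.4]
```

View pics/n.png

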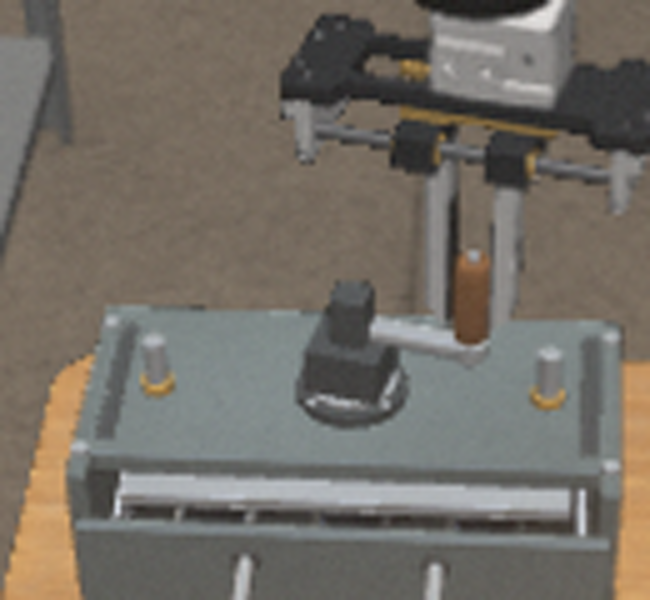

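Request:
arm_command:
  moves:
    - {"travel": [16.8,2.2,0],"turn": [0,0,0],"jaw": 1}
    - {"travel": [15.7,6.5,0],"turn": [0,0,0],"jaw": 1}
    - {"travel": [13.5,10.3,0],"turn": [0,0,0],"jaw": 1}
    - {"travel": [10.3,13.5,0],"turn": [0,0,0],"jaw": 1}
    - {"travel": [6.5,15.7,0],"turn": [0,0,0],"jaw": 1}
    - {"travel": [2.2,16.8,0],"turn": [0,0,0],"jaw": 1}
    - {"travel": [-2.2,16.8,0],"turn": [0,0,0],"jaw": 1}
    - {"travel": [-6.5,15.7,0],"turn": [0,0,0],"jaw": 1}
    - {"travel": [-10.3,13.5,0],"turn": [0,0,0],"jaw": 1}
    - {"travel": [-13.5,10.3,0],"turn": [0,0,0],"jaw": 1}
    - {"travel": [-15.7,6.5,0],"turn": [0,0,0],"jaw": 1}
    - {"travel": [-16.8,2.2,0],"turn": [0,0,0],"jaw": 1}

```text
t: 47.7
ee_pos: [613.2, -240.6, 249.3]
ee_rot: [-2.472, -1.937, -0.006]
wrist_force: [4.4, 0.5, 3.9]
opening: 20.2
```

```bash
python3 - <<'E'
from h import *
go(548.5+65*.970,-226.8-65*.242,151,76)
E
```

```text
t 47.7 p [ 613.2 -240.6  249.3] head 76.15 tilt [ 0.0023  0.0031 -1.    ] open 20.2 F [4.4 0.5 3.9]
turn z 0.15 travel(after turn) [-2.2 -1.1  1.3] before [-2.2 -1.1  1.3]
```

Request:
arm_command:
  moves:
    - {"travel": [-16.8,-2.2,0],"turn": [0,0,0],"jaw": 1}
    - {"travel": [-15.7,-6.5,0],"turn": [0,0,0],"jaw": 1}
    - {"travel": [-13.5,-10.3,0],"turn": [0,0,0],"jaw": 1}
    - {"travel": [-10.3,-13.5,0],"turn": [0,0,0],"jaw": 1}
    - {"travel": [-6.5,-15.7,0],"turn": [0,0,0],"jaw": 1}
    - {"travel": [-2.2,-16.8,0],"turn": [0,0,0],"jaw": 1}
    - {"travel": [2.2,-16.8,0],"turn": [0,0,0],"jaw": 1}
    - {"travel": [6.5,-15.7,0],"turn": [0,0,0],"jaw": 1}
    - {"travel": [10.3,-13.5,0],"turn": [0,0,0],"jaw": 1}
    - {"travel": [13.5,-10.3,0],"turn": [0,0,0],"jaw": 1}
    - {"travel": [15.7,-6.5,0],"turn": [0,0,0],"jaw": 1}
    - {"travel": [16.8,-2.2,0],"turn": [0,0,0],"jaw": 1}

```text
t: 48.7
ee_pos: [485.3, -210.2, 249.1]
ee_rot: [2.475, 1.931, 0.001]
wrist_force: [8.5, -5.3, -0.2]
opening: 20.8
```

Request:
arm_command:
  moves:
    - {"travel": [16.8,2.2,0],"turn": [0,0,0],"jaw": 1}
    - {"travel": [15.7,6.5,0],"turn": [0,0,0],"jaw": 1}
    - {"travel": [13.5,10.3,0],"turn": [0,0,0],"jaw": 1}
    - {"travel": [10.3,13.5,0],"turn": [0,0,0],"jaw": 1}
    - {"travel": [6.5,15.7,0],"turn": [0,0,0],"jaw": 1}
    - {"travel": [2.2,16.8,0],"turn": [0,0,0],"jaw": 1}
    - {"travel": [-2.2,16.8,0],"turn": [0,0,0],"jaw": 1}
    - {"travel": [-6.5,15.7,0],"turn": [0,0,0],"jaw": 1}
    - {"travel": [-10.3,13.5,0],"turn": [0,0,0],"jaw": 1}
    - {"travel": [-13.5,10.3,0],"turn": [0,0,0],"jaw": 1}
    - {"travel": [-15.7,6.5,0],"turn": [0,0,0],"jaw": 1}
    - {"travel": [-16.8,2.2,0],"turn": [0,0,0],"jaw": 1}

```text
t: 49.7
ee_pos: [613.3, -240.3, 249.3]
ee_rot: [-2.472, -1.937, -0.005]
wrist_force: [4.3, 0.1, 3.9]
opening: 21.2
```

```bash
python3 - <<'E'
from h import *
go(548.5+65*.970,-226.8-65*.242,151,76)
s=bot.capture('scene');cv2.imwrite('pics/o.png',cv2.resize(s[40:160,200:330],None,fx=5,fy=5,interpolation=cv2.INTER_CUBIC))
E
```

```text
t 49.7 p [ 613.3 -240.3  249.3] head 76.16 tilt [ 0.002   0.0029 -1.    ] open 21.2 F [4.3 0.1 3.9]
turn z 0.16 travel(after turn) [-2.6 -1.1  1.3] before [-2.6 -1.1  1.3]
```

View pics/o.png

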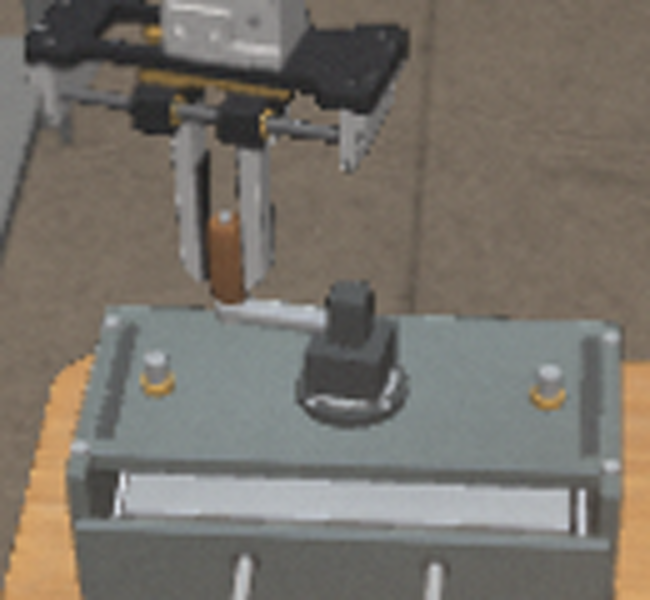

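Request:
arm_command:
  moves:
    - {"travel": [-16.8,-2.2,0],"turn": [0,0,0],"jaw": 1}
    - {"travel": [-15.7,-6.5,0],"turn": [0,0,0],"jaw": 1}
    - {"travel": [-13.5,-10.3,0],"turn": [0,0,0],"jaw": 1}
    - {"travel": [-10.3,-13.5,0],"turn": [0,0,0],"jaw": 1}
    - {"travel": [-6.5,-15.7,0],"turn": [0,0,0],"jaw": 1}
    - {"travel": [-2.2,-16.8,0],"turn": [0,0,0],"jaw": 1}
    - {"travel": [2.2,-16.8,0],"turn": [0,0,0],"jaw": 1}
    - {"travel": [6.5,-15.7,0],"turn": [0,0,0],"jaw": 1}
    - {"travel": [10.3,-13.5,0],"turn": [0,0,0],"jaw": 1}
    - {"travel": [13.5,-10.3,0],"turn": [0,0,0],"jaw": 1}
    - {"travel": [15.7,-6.5,0],"turn": [0,0,0],"jaw": 1}
    - {"travel": [16.8,-2.2,0],"turn": [0,0,0],"jaw": 1}

```text
t: 50.75
ee_pos: [485.4, -210.2, 249.1]
ee_rot: [2.474, 1.931, 0.0]
wrist_force: [6.9, -5.6, -0.6]
opening: 20.9
```

Request:
arm_command:
  moves:
    - {"travel": [16.8,2.2,0],"turn": [0,0,0],"jaw": 1}
    - {"travel": [15.7,6.5,0],"turn": [0,0,0],"jaw": 1}
    - {"travel": [13.5,10.3,0],"turn": [0,0,0],"jaw": 1}
    - {"travel": [10.3,13.5,0],"turn": [0,0,0],"jaw": 1}
    - {"travel": [6.5,15.7,0],"turn": [0,0,0],"jaw": 1}
    - {"travel": [2.2,16.8,0],"turn": [0,0,0],"jaw": 1}
    - {"travel": [-2.2,16.8,0],"turn": [0,0,0],"jaw": 1}
    - {"travel": [-6.5,15.7,0],"turn": [0,0,0],"jaw": 1}
    - {"travel": [-10.3,13.5,0],"turn": [0,0,0],"jaw": 1}
    - {"travel": [-13.5,10.3,0],"turn": [0,0,0],"jaw": 1}
    - {"travel": [-15.7,6.5,0],"turn": [0,0,0],"jaw": 1}
    - {"travel": [-16.8,2.2,0],"turn": [0,0,0],"jaw": 1}

```text
t: 51.75
ee_pos: [613.2, -240.4, 249.2]
ee_rot: [-2.472, -1.937, -0.005]
wrist_force: [5.2, 0.3, 3.8]
opening: 20.7
```

Request:
arm_command:
  moves:
    - {"travel": [-16.8,-2.2,0],"turn": [0,0,0],"jaw": 1}
    - {"travel": [-15.7,-6.5,0],"turn": [0,0,0],"jaw": 1}
    - {"travel": [-13.5,-10.3,0],"turn": [0,0,0],"jaw": 1}
    - {"travel": [-10.3,-13.5,0],"turn": [0,0,0],"jaw": 1}
    - {"travel": [-6.5,-15.7,0],"turn": [0,0,0],"jaw": 1}
    - {"travel": [-2.2,-16.8,0],"turn": [0,0,0],"jaw": 1}
    - {"travel": [0.5,-8,0],"turn": [0,0,0],"jaw": 1}
    - {"travel": [1,-4,0],"turn": [0,0,0],"jaw": 1}
    - {"travel": [0,0,0],"turn": [0,0,0],"jaw": 1}
    - {"travel": [0,0,0],"turn": [0,0,0],"jaw": 1}
    - {"travel": [0,0,0],"turn": [0,0,0],"jaw": 1}

```text
t: 52.67
ee_pos: [520.9, -285.2, 248.9]
ee_rot: [-2.475, -1.933, 0.004]
wrist_force: [-2.7, -2.7, 5.1]
opening: 20.5
```

```bash
python3 - <<'E'
from h import *
go(532.8,-289.9,151,76)
s=bot.sense();p=s['ee_pos'];print('crank angle',np.degrees(np.arctan2(p[1]+226.8,p[0]-548.5)))
im=bot.capture('scene');cv2.imwrite('pics/q.png',cv2.resize(im[40:160,200:330],None,fx=5,fy=5,interpolation=cv2.INTER_CUBIC))
E
```

```text
t 52.6667 p [ 520.9 -285.2  248.9] head 75.99 tilt [-3.e-03 -4.e-04 -1.e+00] open 20.5 F [-2.7 -2.7  5.1]
turn z -0.01 travel(after turn) [-1.7 12.7  0.9] before [-1.7 12.7  0.9]
crank angle -115.3037187320527
```

View pics/q.png

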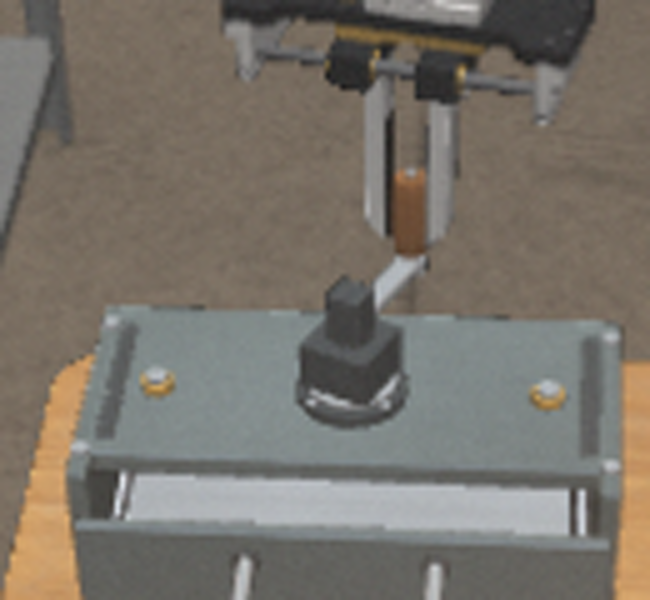

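Request:
arm_command:
  moves:
    - {"travel": [-0.4,3,0],"turn": [0,0,0],"jaw": 1}
    - {"travel": [-0.4,3,0],"turn": [0,0,0],"jaw": 1}
    - {"travel": [0,0,0],"turn": [0,0,0],"jaw": 1}
    - {"travel": [0,0,0],"turn": [0,0,0],"jaw": 1}

```text
t: 53.05
ee_pos: [527.0, -287.8, 249.1]
ee_rot: [-2.475, -1.934, 0.004]
wrist_force: [-2.7, -3.0, 5.6]
opening: 20.7
```

```bash
python3 - <<'E'
from h import *
go(548.5,-226.8,205)
s=bot.sense();p=s['ee_pos'];print('crank angle',np.degrees(np.arctan2(p[1]+226.8,p[0]-548.5)))
E
```

```text
t 53.05 p [ 527.  -287.8  249.1] head 75.99 tilt [-0.0022 -0.0011 -1.    ] open 20.7 F [-2.7 -3.   5.6]
turn z -0.0 travel(after turn) [ 64.3   6.  -53. ] before [ 64.3   6.  -53. ]
crank angle -109.3891885668753
```

Request:
arm_command:
  moves:
    - {"travel": [0,0,0],"turn": [0,0,0],"jaw": 0}
    - {"travel": [0,0,0],"turn": [0,0,0],"jaw": 0}
    - {"travel": [0,0,0],"turn": [0,0,0],"jaw": 0}
    - {"travel": [0,0,-8],"turn": [0,0,0],"jaw": 0}
    - {"travel": [0,0,-18],"turn": [0,0,0],"jaw": 0}
    - {"travel": [0,0,-18],"turn": [0,0,0],"jaw": 0}
    - {"travel": [0,0,-10],"turn": [0,0,0],"jaw": 0}
    - {"travel": [0,0,0],"turn": [0,0,0],"jaw": 0}
    - {"travel": [0,0,0],"turn": [0,0,0],"jaw": 0}

```text
t: 53.8
ee_pos: [527.1, -287.4, 303.4]
ee_rot: [2.475, 1.933, 0.001]
wrist_force: [-0.7, -0.8, -0.1]
opening: 46.9
```

```bash
python3 - <<'E'
from h import *
go(548.5,-226.8,205)
im=bot.capture('scene');cv2.imwrite('pics/scene16.png',im)
cv2.imwrite('pics/r.png',cv2.resize(im[40:160,200:330],None,fx=5,fy=5,interpolation=cv2.INTER_CUBIC))
for a in(-106,-108,-110,-112): print(a,(proj('scene',[548.5+65*np.cos(np.radians(a)),-226.8+65*np.sin(np.radians(a)),188])[0]-[200,40]+.5)*5-.5)
E
```

```text
t 53.8 p [ 527.1 -287.4  303.4] head 76.0 tilt [ 1.e-03 -6.e-04 -1.e+00] open 46.9 F [-0.7 -0.8 -0.1]
turn z -0.0 travel(after turn) [64.   6.   1.4] before [64.   6.   1.4]
-106 [389.76502577 167.35618559]
-108 [393.83159119 168.13778322]
-110 [397.84865048 168.99866172]
-112 [401.81172489 169.937988  ]
```

View pics/r.png

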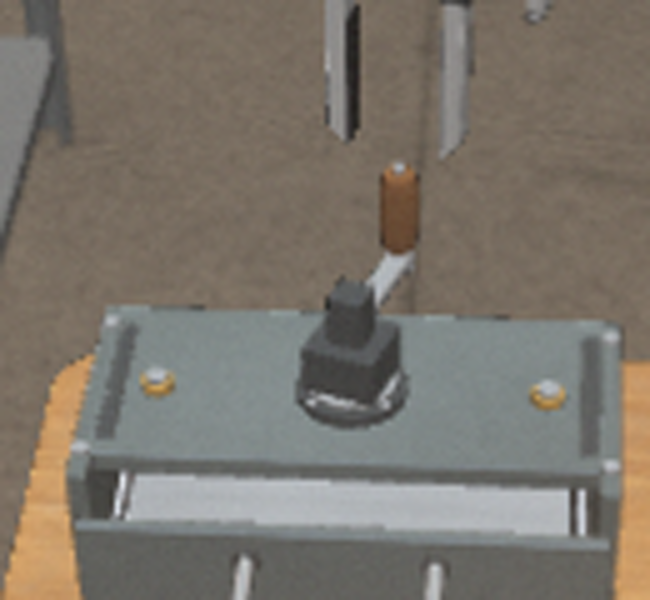

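Request:
arm_command:
  moves:
    - {"travel": [15,1.5,0],"turn": [0,0,0],"jaw": 0}
    - {"travel": [24,2,0],"turn": [0,0,0],"jaw": 0}
    - {"travel": [18,1.5,0],"turn": [0,0,0],"jaw": 0}
    - {"travel": [7,1,0],"turn": [0,0,5.7],"jaw": 0}
    - {"travel": [0,0,0],"turn": [0,0,0],"jaw": 0}
    - {"travel": [0,0,0],"turn": [0,0,0],"jaw": 0}

```text
t: 54.35
ee_pos: [548.3, -225.7, 301.9]
ee_rot: [-2.564, -1.812, 0.002]
wrist_force: [0.5, -0.2, 0.1]
opening: 47.5
```

```bash
python3 - <<'E'
from h import *
go(548.5,-226.8,129,70.3)
E
```

```text
t 54.35 p [ 548.3 -225.7  301.9] head 70.49 tilt [-1.7e-03  8.0e-04 -1.0e+00] open 47.5 F [ 0.5 -0.2  0.1]
turn z 0.19 travel(after turn) [-1.   0.7 75.9] before [-1.   0.7 75.9]
```

Request:
arm_command:
  moves:
    - {"travel": [-0.8,0.7,10],"turn": [0,0,0],"jaw": 0}
    - {"travel": [0,0,20],"turn": [0,0,0],"jaw": 0}
    - {"travel": [0,0,20],"turn": [0,0,0],"jaw": 0}
    - {"travel": [0,0,14],"turn": [0,0,0],"jaw": 0}
    - {"travel": [0,0,8],"turn": [0,0,0],"jaw": 0}
    - {"travel": [0,0,3],"turn": [0,0,0],"jaw": 0}
    - {"travel": [0,0,0],"turn": [0,0,0],"jaw": 0}
    - {"travel": [0,0,0],"turn": [0,0,0],"jaw": 0}

```text
t: 55.02
ee_pos: [548.8, -228.3, 228.6]
ee_rot: [2.568, 1.807, 0.001]
wrist_force: [0.7, -0.4, 0.0]
opening: 46.9
```

```bash
python3 - <<'E'
from h import *
go(548.5,-226.8,129,70.3)
E
```

```text
t 55.0167 p [ 548.8 -228.3  228.6] head 70.27 tilt [ 1.e-03 -7.e-04 -1.e+00] open 46.9 F [ 0.7 -0.4  0. ]
turn z -0.03 travel(after turn) [ 1.3 -0.8  2.5] before [ 1.3 -0.8  2.5]
```

Request:
arm_command:
  moves:
    - {"travel": [0,0,0],"turn": [0,0,0],"jaw": 1}
    - {"travel": [0,0,0],"turn": [0,0,0],"jaw": 1}
    - {"travel": [0,0,0],"turn": [0,0,0],"jaw": 1}
    - {"travel": [0,0,0],"turn": [0,0,0],"jaw": 1}
    - {"travel": [0,0,0],"turn": [0,0,0],"jaw": 1}
    - {"travel": [0,0,0],"turn": [0,0,0],"jaw": 1}
  newtons: 30

```text
t: 55.52
ee_pos: [548.8, -227.9, 228.5]
ee_rot: [2.568, 1.808, 0.0]
wrist_force: [-0.6, 0.4, 1.7]
opening: 20.1
```

```bash
python3 - <<'E'
from h import *
go(548.5,-226.8,129,70.3)
E
```

```text
t 55.5167 p [ 548.8 -227.9  228.5] head 70.29 tilt [ 7.e-04 -5.e-04 -1.e+00] open 20.1 F [-0.6  0.4  1.7]
turn z -0.01 travel(after turn) [ 0.9 -0.6  2.5] before [ 0.9 -0.6  2.5]
```

Request:
arm_command:
  moves:
    - {"travel": [0,0,-3],"turn": [0,0,0],"jaw": 1}
    - {"travel": [0,0,-5],"turn": [0,0,0],"jaw": 1}
    - {"travel": [0,0,-7],"turn": [0,0,0],"jaw": 1}
    - {"travel": [0,0,-8],"turn": [0,0,0],"jaw": 1}
    - {"travel": [0,0,-8],"turn": [0,0,0],"jaw": 1}
    - {"travel": [0,0,-10],"turn": [0,0,0],"jaw": 1}
    - {"travel": [0,0,-20],"turn": [0,0,0],"jaw": 1}
    - {"travel": [0,0,-15],"turn": [0,0,0],"jaw": 1}
    - {"travel": [0,0,-5],"turn": [0,0,0],"jaw": 1}
    - {"travel": [0,0,0],"turn": [0,0,0],"jaw": 1}

```text
t: 56.35
ee_pos: [549.0, -228.1, 311.9]
ee_rot: [2.566, 1.806, 0.003]
wrist_force: [0.8, 0.9, -2.7]
opening: 20.2
```

```bash
cat > runs2.py <<'E'
from shaft import *
s=np.mean([bot.capture('scene') for _ in range(3)],0).astype(np.uint8); cv2.imwrite('pics/scene17.png',s)
cv2.imwrite('pics/u.png',cv2.resize(s[40:160,200:330],None,fx=5,fy=5,interpolation=cv2.INTER_CUBIC))
imgs={'scene':(s,(265,110,276,119))};R=[]
for y0 in range(30,120,10):
    i0=np.array([548.5,-226.4,y0])
    r=minimize(cost,i0,args=(imgs,),method='Nelder-Mead',options=dict(initial_simplex=i0+np.vstack([np.zeros(3),np.diag([1.5,1.5,6])]),maxiter=200)); R.append((round(r.fun,2),r.x.round(1).tolist()))
R.sort();print(R[:4])
go(645,61.5,50,15)
E
python3 runs2.py
```

```text
[(np.float64(51.64), [548.9, -226.0, 76.5]), (np.float64(52.15), [548.8, -225.9, 76.0]), (np.float64(52.48), [548.8, -226.0, 76.6]), (np.float64(52.51), [548.8, -226.3, 78.4])]
t 56.5 p [ 548.3 -227.6  307.8] head 70.28 tilt [-2.e-03  9.e-04 -1.e+00] open 19.7 F [ 0.8 -0.7 -3.9]
turn z 55.28 travel(after turn) [ 168.2 -253.9  161.4] before [304.8  -6.1 160.9]
```

View pics/u.png

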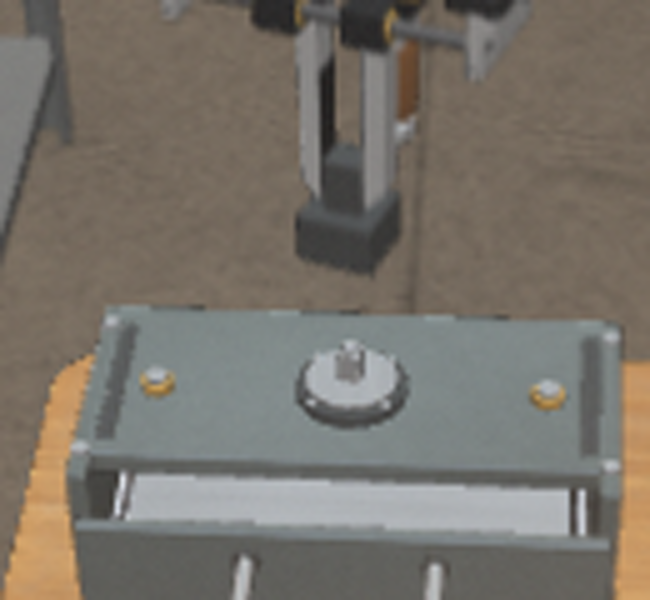

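Request:
arm_command:
  moves:
    - {"travel": [8,0,0],"turn": [0,0,6.7],"jaw": 1}
    - {"travel": [16,0,0],"turn": [0,0,6.7],"jaw": 1}
    - {"travel": [20,0,0],"turn": [0,0,6.7],"jaw": 1}
    - {"travel": [20,0,0],"turn": [0,0,6.7],"jaw": 1}
    - {"travel": [15,0,0],"turn": [0,0,6.7],"jaw": 1}
    - {"travel": [8,0,0],"turn": [0,0,6.8],"jaw": 1}
    - {"travel": [0,0,0],"turn": [0,0,0],"jaw": 1}
    - {"travel": [0,0,0],"turn": [0,0,0],"jaw": 1}

```text
t: 57.17
ee_pos: [599.2, -158.5, 307.2]
ee_rot: [-3.032, -0.818, 0.005]
wrist_force: [0.4, -0.3, -3.4]
opening: 19.9
```

```bash
python3 - <<'E'
from h import *
go(660,68,100,30)
E
```

```text
t 57.1667 p [ 599.2 -158.5  307.2] head 30.2 tilt [-3.2e-03  6.0e-04 -1.0e+00] open 19.9 F [ 0.4 -0.3 -3.4]
turn z 0.2 travel(after turn) [ 166.2 -165.5  110.2] before [ 166.7 -164.9  110.2]
```

Request:
arm_command:
  moves:
    - {"travel": [8,-8,0],"turn": [0,0,0],"jaw": 1}
    - {"travel": [16,-16,0],"turn": [0,0,0],"jaw": 1}
    - {"travel": [22,-22,0],"turn": [0,0,0],"jaw": 1}
    - {"travel": [25,-24,0],"turn": [0,0,0],"jaw": 1}
    - {"travel": [25,-25,0],"turn": [0,0,0],"jaw": 1}
    - {"travel": [25,-25,0],"turn": [0,0,0],"jaw": 1}
    - {"travel": [22,-22,10],"turn": [0,0,0],"jaw": 1}
    - {"travel": [15,-15,20],"turn": [0,0,0],"jaw": 1}
    - {"travel": [8,-8,30],"turn": [0,0,0],"jaw": 1}
    - {"travel": [0,0,30],"turn": [0,0,0],"jaw": 1}
    - {"travel": [0,0,30],"turn": [0,0,0],"jaw": 1}
    - {"travel": [0,0,20],"turn": [0,0,0],"jaw": 1}

```text
t: 58.17
ee_pos: [659.0, 67.6, 164.8]
ee_rot: [-3.032, -0.816, 0.008]
wrist_force: [-0.6, -0.1, -3.9]
opening: 19.9
```

Request:
arm_command:
  moves:
    - {"travel": [0,0,8],"turn": [0,0,0],"jaw": 1}
    - {"travel": [0,0,0],"turn": [0,0,0],"jaw": 1}
    - {"travel": [0,0,0],"turn": [0,0,0],"jaw": 1}

```text
t: 58.42
ee_pos: [661.0, 67.0, 161.6]
ee_rot: [3.034, 0.813, 0.001]
wrist_force: [-0.4, 0.5, -2.3]
opening: 20.0
```

```bash
python3 - <<'E'
from h import *
go(660,68,34.5,30)
im=bot.capture('scene');cv2.imwrite('pics/v.png',cv2.resize(im[150:260,170:290],None,fx=5,fy=5,interpolation=cv2.INTER_CUBIC))
E
```

```text
t 58.4167 p [661.   67.  161.6] head 30.0 tilt [ 6.e-04  0.e+00 -1.e+00] open 20.0 F [-0.4  0.5 -2.3]
turn z 0.0 travel(after turn) [-0.4 -1.4 30.1] before [-0.4 -1.4 30.1]
```

View pics/v.png

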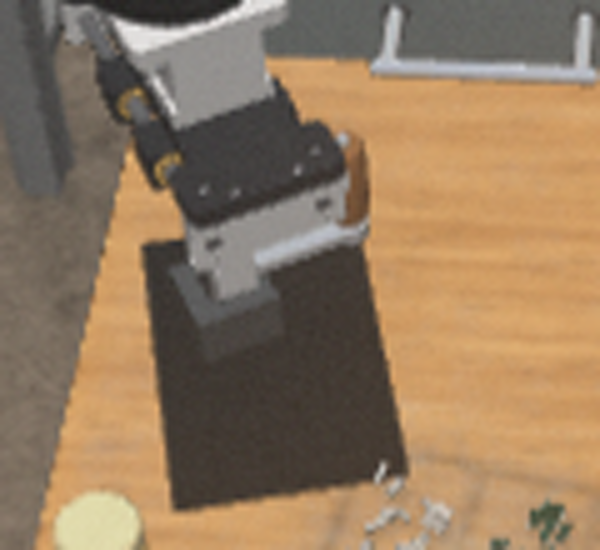

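Request:
arm_command:
  moves:
    - {"travel": [0,0,8],"turn": [0,0,0],"jaw": 1}
    - {"travel": [0,0,10],"turn": [0,0,0],"jaw": 1}
    - {"travel": [0,0,6],"turn": [0,0,0],"jaw": 1}
    - {"travel": [0,0,3],"turn": [0,0,0],"jaw": 1}
    - {"travel": [0,0,1.5],"turn": [0,0,0],"jaw": 1}
    - {"travel": [0,0,1],"turn": [0,0,0],"jaw": 1}
    - {"travel": [0,0,0],"turn": [0,0,0],"jaw": 1}
    - {"travel": [0,0,0],"turn": [0,0,0],"jaw": 1}

```text
t: 59.13
ee_pos: [661.1, 67.1, 131.6]
ee_rot: [3.034, 0.813, 0.001]
wrist_force: [-0.3, -0.3, -3.2]
opening: 20.0
```

Request:
arm_command:
  moves:
    - {"travel": [0,0,0.6],"turn": [0,0,0],"jaw": 1}
    - {"travel": [0,0,0.4],"turn": [0,0,0],"jaw": 1}
    - {"travel": [0,0,0],"turn": [0,0,0],"jaw": 1}
    - {"travel": [0,0,0],"turn": [0,0,0],"jaw": 1}

```text
t: 59.47
ee_pos: [661.2, 67.1, 131.5]
ee_rot: [3.034, 0.813, 0.002]
wrist_force: [-1.7, 1.1, 3.2]
opening: 20.1
```

Contact; release, rise, and withdraw.

Request:
arm_command:
  moves:
    - {"travel": [0,0,-0.5],"turn": [0,0,0],"jaw": 0.3}
    - {"travel": [0,0,0],"turn": [0,0,0],"jaw": 0.1}
    - {"travel": [0,0,0],"turn": [0,0,0],"jaw": 0}
    - {"travel": [0,0,0],"turn": [0,0,0],"jaw": 0}
    - {"travel": [0,0,-8],"turn": [0,0,0],"jaw": 0}
    - {"travel": [0,0,-20],"turn": [0,0,0],"jaw": 0}
    - {"travel": [0,0,-35],"turn": [0,0,0],"jaw": 0}
    - {"travel": [0,0,-40],"turn": [0,0,0],"jaw": 0}
    - {"travel": [0,0,-40],"turn": [0,0,0],"jaw": 0}
    - {"travel": [0,0,-30],"turn": [0,0,0],"jaw": 0}
    - {"travel": [-20,0,-10],"turn": [0,0,0],"jaw": 0}
    - {"travel": [-35,10,0],"turn": [0,0,0],"jaw": 0}

```text
t: 60.47
ee_pos: [619.9, 33.0, 319.4]
ee_rot: [3.031, 0.819, 0.016]
wrist_force: [-0.8, 0.0, 0.5]
opening: 46.8
```

Request:
arm_command:
  moves:
    - {"travel": [-35,15,0],"turn": [0,0,0],"jaw": 0}
    - {"travel": [-35,15,0],"turn": [0,0,0],"jaw": 0}
    - {"travel": [-35,15,0],"turn": [0,0,0],"jaw": 0}
    - {"travel": [-35,15,0],"turn": [0,0,0],"jaw": 0}
    - {"travel": [-30,10,0],"turn": [0,0,0],"jaw": 0}
    - {"travel": [-15,5,0],"turn": [0,0,0],"jaw": 0}
    - {"travel": [0,0,0],"turn": [0,0,0],"jaw": 0}

```text
t: 61.05
ee_pos: [493.6, -128.8, 315.2]
ee_rot: [3.035, 0.805, 0.001]
wrist_force: [0.7, 0.6, 0.2]
opening: 47.0
```

```bash
python3 - <<'E'
from h import *
go(0,0,0)
im=bot.capture('scene');cv2.imwrite('pics/scene18.png',im);cv2.imwrite('pics/top18.png',bot.capture('top'))
cv2.imwrite('pics/w.png',cv2.resize(im[90:260,170:340],None,fx=3.5,fy=3.5,interpolation=cv2.INTER_CUBIC))
E
```

```text
t 61.05 p [ 493.6 -128.8  315.2] head 29.73 tilt [ 0.0011 -0.0018 -1.    ] open 47.0 F [0.7 0.6 0.2]
turn z -0.0 travel(after turn) [-364.8 -357.   217.4] before [-364.8 -357.   217.4]
```

View pics/w.png

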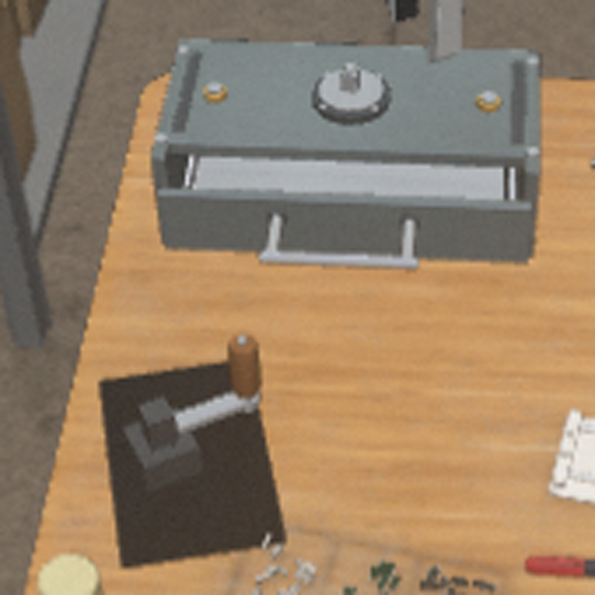

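View pics/top18.png

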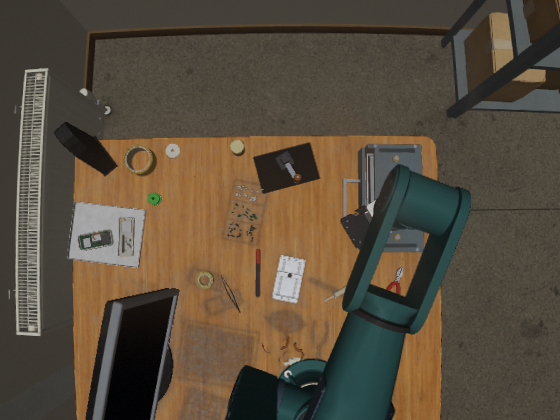

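View pics/scene18.png

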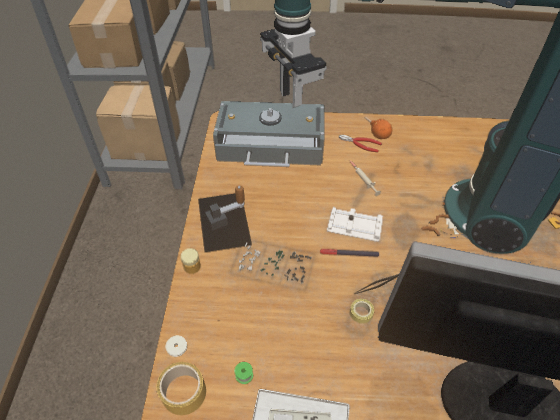

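```bash
python3 -c "
from plant import bot
print(bot.close_job())"
```

```text
the job is handed in; nothing more can be done
None
```

The job is done and handed in at about 61 s of the 210 s allowed. The close-out call gave no verdict.

- **Drawer and handsets:** I pulled the drawer out about 135 mm to its stop. All three handsets went in flat, side by side, with their lengths along the drawer. I pushed it home until it met its stop, and the handle shows at the same pixels as before it was opened.
- **Winding:** I fitted the crank on the shaft and wound it three turns clockwise, plus about 11° to take up the play in the socket. After I lifted it off, the shaft read 76° against 76° at the start. The plate's rods had sunk close to the press top.
- **Crank back on its mat:** It stands upright on the mat near its first spot. In the last pictures the jar, pen and solder reel are where they started.

Two things did not go cleanly:
- **Crank nudged:** At full stroke the drawer handle nudged the crank's handle and turned the crank about 15° on its mat. It stayed standing.
- **Misread shaft angle:** My first reading of the shaft angle was about 20° off, so the first fitting attempt stopped on the shoulder of the shaft with up to about 10 N. A closer fit to the pictures corrected it and the second attempt seated fully.

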